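Load the curing carousel with model halves

ROBOT

A 6-joint arm with a two-finger parallel gripper is mounted at the origin on the work surface. World frame = base frame: x ahead of the robot, y to its left, z up, the work surface at z = 0. Lengths are in m, angles in rad, forces in N, time in s.
With the tool pointing down it reaches from about 0.4 to 0.825 m from the base axis. Payload 7 kg.
Tool frame: the origin (TCP) lies on the centre line of the jaws, within the pads' length; the fingertips stand tip_reach ahead of it and the grasp point (between the pads) is the TCP (tip_reach is the distance from the TCP to the fingertips, in m); z points along the fingers, y is the line along which they close (so a half turn about z gives the same grasp; the last joint's range is limited). The gripper opens to 88 mm and grips with 3 to 60 N. Pads are 19 mm wide; open, the fingers measure 130 mm over their backs; the gripper's body (78 mm by 193 mm) begins 47 mm behind the grasp point.
Start: joints at [0.288, 0.359, 0.012, 0, -1.224, -0.288], TCP at [0.675, -0, 0.246] pointing down, gripper open.
Joint ranges: [-3.07, 3.07], [-1.43, 2.12], [-1.02, 1.25], [-3.03, 1.67], [-3.05, -0], [-3.03, 3.03]. Speed limits (rad/s): [2.39, 2.39, 3.01, 3.14, 3.14, 3.14].

INTERFACE

Orientations are given as [roll, pitch, yaw] about the fixed x, y, z axes, in that order (R = Rz(yaw) Ry(pitch) Rx(roll)).
In Python, from station import get_state, grab_frame, calibration, job_done, find_in, mark_of, tip_reach gives the robot as it stands.
- The arm moves only by the shell command python3 -m handwheel 'ROWS' [OPENING] [FORCE]. ROWS is JSON, a list of rows, each an object with "delta_pos": the shift along the world's x, y, z in units of 30 mm (1.0 is 30 mm), a list of three; "dr": the turn, a rotation vector about the world's x, y, z in degrees, a list of three. In form: [{"delta_pos": [tx, ty, tz], "dr": [rx, ry, rz]}, ...]. A call has 1 to 10 rows; each row shifts and turns the commanded pose from where the row before left it; what a row does not reach is not made up. A row lasts 1/10 s, in which the tool goes at most 50 mm and 8.59 degrees, less where a joint would pass 70% of its speed; a pose out of reach is approached as far as the arm can. A call is refused whole if a number of a shift passes 1 or a number of a turn 8.59, either way. A call with a gripper value outside its range is refused whole. OPENING is the closure, from -1 (fully open) to 1 (shut), set as the call begins (- or left out, the last holds). The fingers move at their own pace and stop on an object; FORCE is the grip in N (left out, the last holds). Time passes only in rows, so rows that do not move let the fingers close. It gives the time, the measured TCP pose, the force, the opening and the grip force at its end, in the units of the state.
- get_state(): the state, without advancing time (a new reading comes with each control period).
- grab_frame(name): name is "scene" or "side" or "wrist"; returns the picture (420x560x3 uint8, red, green, blue); there is no depth.
- calibration(name): a dict with "fx", "fy", "cx", "cy" (pixels), "extrinsics" (4x4, takes a point from world to camera coordinates). Camera axes: x right, y down, z forward; pixel columns grow to the right and rows downward; lengths in m; the calibration is good to about 2 mm. A picture is of the moment at which its call begins: read the wrist's pose just before it. calibration takes no time and is no camera call; for the wrist camera it gives the pose at the moment of the call.
- job_done(): hands the job in; it is judged then, once.
Trained networks look in the newest picture that a camera, given by its name, has taken for a name from the list of things; names that differ only in an ending like _2 or _b are one class to them, and where a whole thing is asked for, a point or a joint stands for the part that bears it (a point fixed in the world has none). Each returns a list of dicts, best first, with "conf" (0 to 1); they miss things now and then, are a little off and sometimes report something else, mostly with a low value. They report only what shows in the picture. A call takes as long as a camera call. They do not tell look-alikes from the thing itself.
- find_in(camera, query): "location" ([column, row] in pixels, amid what is visible of it).
- mark_of(camera, query): "location" ([column, row] in pixels: a listed point, or the origin of a listed thing).
The state is a dict: "t": time; "q": joint angles; "qd": joint speeds; "joint_efforts": joint torques, N m; "eef_pos": TCP position; "ee_rot": TCP orientation; "force": force on the tool from outside, world axes, zero at the start; "moment": the same for the moment, N m; "width": finger opening in m; "gripper_force": force on a finger pad.
Only numpy, scipy, OpenCV 4.12 (cv2) and the standard library are available. Lean on these libraries where they do the work, as an engineer would, in place of code of your own. Each camera call takes 0.05 s, during which the arm holds its last target. There are 200 camera calls.

TASK

Two or three halves of small contour models lie on the grey cutting mat: stand each on the carousel deck and slide it up flush against the fixed half of its own colour, sheer faces together with no gap and sides lined up, each time turning the carousel by its orange hub bar so that the bay faces the open window of the wire guard and loading only through that window. When all are in, turn the carousel so that the orange shutter stands squarely in the middle of the window, and only then press the green start button fully down. Put right anything that gets knocked out of place, and leave the other things on the table where they are.

Things in the scene. Friction and masses are not known exactly. Their poses are not given: they have to be found in the camera images.
- loose_red: loose half (may be absent) of a white stepped model with a red top. Hard foam, 60 g: base 44 (x) x 40 (y) x 30 mm high; above it along the mating side a step to 38 mm (30 x 30) and the red step to 45 mm (20 x 22). Origin: foot of the flat, sheer mating face, mid-width; +x points out of that face, the block lies from x = -44 to 0 mm; z up. Starts on the grey mat
- loose_blue: loose half (may be absent) of a white stepped model with a blue top. Hard foam, 60 g: base 44 (x) x 40 (y) x 30 mm high; above it along the mating side a step to 38 mm (30 x 30) and the blue step to 45 mm (20 x 22). Origin: foot of the flat, sheer mating face, mid-width; +x points out of that face, the block lies from x = -44 to 0 mm; z up. Starts on the grey mat
- loose_green: loose half (may be absent) of a white stepped model with a green top. Hard foam, 60 g: base 44 (x) x 40 (y) x 30 mm high; above it along the mating side a step to 38 mm (30 x 30) and the green step to 45 mm (20 x 22). Origin: foot of the flat, sheer mating face, mid-width; +x points out of that face, the block lies from x = -44 to 0 mm; z up. Starts on the grey mat
- loose_yellow: loose half (may be absent) of a white stepped model with a yellow top. Hard foam, 60 g: base 44 (x) x 40 (y) x 30 mm high; above it along the mating side a step to 38 mm (30 x 30) and the yellow step to 45 mm (20 x 22). Origin: foot of the flat, sheer mating face, mid-width; +x points out of that face, the block lies from x = -44 to 0 mm; z up. Starts on the grey mat
- fixed_red (a point): other half of the red model, same shape and origin (foot of its mating face), glued to the deck; origin on the deck top, 85 mm from the carousel axis; +x points out of the mating face, away from the axis. When loose_red is butted up right, both origins meet and their +x axes point at each other
- fixed_blue (a point): other half of the blue model, same shape and origin (foot of its mating face), glued to the deck; origin on the deck top, 85 mm from the carousel axis; +x points out of the mating face, away from the axis. When loose_blue is butted up right, both origins meet and their +x axes point at each other
- fixed_green (a point): other half of the green model, same shape and origin (foot of its mating face), glued to the deck; origin on the deck top, 85 mm from the carousel axis; +x points out of the mating face, away from the axis. When loose_green is butted up right, both origins meet and their +x axes point at each other
- fixed_yellow (a point): other half of the yellow model, same shape and origin (foot of its mating face), glued to the deck; origin on the deck top, 85 mm from the carousel axis; +x points out of the mating face, away from the axis. When loose_yellow is butted up right, both origins meet and their +x axes point at each other
- station: grey fixed foot of the carousel, origin on the table, on the axis. Its -x points to the window of the wire guard: fixed radial steel wires 6 mm thick, 119 mm above the table, from 50 to 192 mm from the axis, all round but for the window, 50 degrees to either side of -x, with four posts at the rim. Deck: grey disc 350 mm across, top 60 mm above the table
- load (a point): the loading point: on the deck top in the middle of the guard's window, 107 mm from the axis along station -x; axes as station
- carousel (a joint): angle of the carousel, positive anticlockwise from above; turns all round with light friction (0.08 N m) and stays where it is left. Five places 72 degrees apart, anticlockwise from above: shutter, red, blue, green, yellow
- grip (a point): the middle of the orange bar on the hub that turns the carousel, on the axis, 155 mm above the table. Bar 60 long, 14 thick, 136 to 170 mm above the table; its length lies along this point's x, which points from the axis to the shutter (white mark at that end). z up
- shutter_mid (a point): top of the orange shutter plate (110 radial x 66 wide x 5 mm, top 109.5 mm above the table), the fifth place of the carousel, 107 mm from the axis; +x points away from the axis. Straight above the loading point when the shutter is in the middle of the window
- mat: grey cutting mat, fixed, 230 (x) x 280 (y) x 3 mm, origin under its centre
- start (a joint): travel of the green start button, 0 up, 0.006 m fully down, spring, 5 N when fully down
- start_top (a point): centre of the top of the green start button (32 mm across), which is pressed straight down
- tape: bystander: roll of tape lying flat, 76 mm across, 18 high mm; origin: centre of the underside
- amber: bystander: small amber bottle, 30 mm across, 75 high mm; origin: centre of the underside
- glue: bystander: small white glue bottle with red cap, 28 mm across, 70 high mm; origin: centre of the underside
- cutter: bystander: black and orange cutter knife, 150 x 18 x 14 mm; origin: centre of the underside (of its black handle)
- offcut: bystander: white foam offcut, 70 x 50 x 37 mm; origin: centre of the underside
- cup: bystander: white paper cup, 76 mm across, 85 high mm; origin: centre of the underside
- pencil: bystander: yellow pencil, 148 x 8 mm; origin: centre of the underside (its middle)
Not all that is in view belongs to the job. What is shaped like the loose_yellow but brown is not meant.

How it is judged:
On the way, in this order (a step that is already met when the one before it is completed fails the run):
1. every loose half present stands flush against the fixed half of its colour (x of loose_red in the frame of fixed_red between -0.003 and 0.003 m and y of loose_red in the frame of fixed_red between -0.006 and 0.006 m and z of loose_red in the frame of fixed_red between -0.004 and 0.004 m and angle between each of loose_red, loose_blue, loose_green, loose_yellow's own z axis and vertical below 0.06 rad and angle between the x axis of loose_red and the x axis of fixed_red, either way round below 0.1 rad and linear speed of each of loose_red, loose_blue, loose_green, loose_yellow below 0.03 m/s and x of loose_blue in the frame of fixed_blue between -0.003 and 0.003 m and y of loose_blue in the frame of fixed_blue between -0.006 and 0.006 m and z of loose_blue in the frame of fixed_blue between -0.004 and 0.004 m and angle between the x axis of loose_blue and the x axis of fixed_blue, either way round below 0.1 rad and x of loose_green in the frame of fixed_green between -0.003 and 0.003 m and y of loose_green in the frame of fixed_green between -0.006 and 0.006 m and z of loose_green in the frame of fixed_green between -0.004 and 0.004 m and angle between the x axis of loose_green and the x axis of fixed_green, either way round below 0.1 rad and x of loose_yellow in the frame of fixed_yellow between -0.003 and 0.003 m and y of loose_yellow in the frame of fixed_yellow between -0.006 and 0.006 m and z of loose_yellow in the frame of fixed_yellow between -0.004 and 0.004 m and angle between the x axis of loose_yellow and the x axis of fixed_yellow, either way round below 0.1 rad), for 0.2 s.
2. the carousel is parked with the shutter in the middle of the window (horizontal distance between shutter_mid and load below 0.014 m and velocity of joint carousel between -0.05 and 0.05 rad/s), for 0.2 s.
3. the start button is pressed fully down (value of joint start above 0.0048 m), for 0.05 s.
At the end, for the whole second after the job is handed in: Each loose half present is upright on the deck, mating face against the fixed half of its colour (gap under 3 mm, sides within 6 mm, turn under 0.1 rad); shutter within 14 mm of the window's middle, carousel at rest; button pressed after parking and let go (all of step 1 and all of step 2 and value of joint start below 0.003 m); the robot touches nothing.
It fails at once if start button pressed while the shutter is not in the window (value of joint start above 0.004 m and horizontal distance between shutter_mid and load above 0.016 m).
It fails at once if a bystander (tape, bottles, cutter, offcut, cup, pencil) shifted by more than 30 mm (distance of any of tape, amber, glue, cutter, offcut, cup, pencil from where it was at the start of the episode above 0.03 m).
It fails at once if a loose half handled under the wire guard, away from its open window ((contact force between the fingers and loose_red above 0.5 N and horizontal distance between loose_red and grip below 0.15 m and horizontal distance between loose_red and load above 0.08 m and height (world z) of loose_red below 0.1 m) or (contact force between the fingers and loose_blue above 0.5 N and horizontal distance between loose_blue and grip below 0.15 m and horizontal distance between loose_blue and load above 0.08 m and height (world z) of loose_blue below 0.1 m) or (contact force between the fingers and loose_green above 0.5 N and horizontal distance between loose_green and grip below 0.15 m and horizontal distance between loose_green and load above 0.08 m and height (world z) of loose_green below 0.1 m) or (contact force between the fingers and loose_yellow above 0.5 N and horizontal distance between loose_yellow and grip below 0.15 m and horizontal distance between loose_yellow and load above 0.08 m and height (world z) of loose_yellow below 0.1 m)).
Of loose_red, loose_blue, loose_green, loose_yellow only 2 to 3 are there at a start; the rules pass over those that are not, and their reading is None.
At some moment in a run one of loose_red, loose_blue, loose_green, loose_yellow may be knocked a few centimetres aside while the robot is not near it.
Once in a run the grip may slacken for a moment while it holds something.
It also fails if it takes over 210 s, if anything falls off the work surface, if the arm or the gripper's body presses on something with over 40 N, if the wrist force passes 120 N, or if a joint passes its speed limit or range.

## Working session

There is one attempt and no reset: what is moved stays moved. The work goes in short steps, Python scripts to look and compute and a shell command to move; the robot and the scene stay as the last step left them, time stands still between calls to the robot, and variables do not carry over. Pictures are saved under pics/ and viewed, at most 14 in all, crops included, and the job is handed in when it is done.

```bash
ls; mkdir -p pics
cat > h.py <<'E'
import numpy as np, cv2
from station import *
def ray(cam,px,cal=None):
    c=cal or calibration(cam); E=np.array(c["extrinsics"]); R,t=E[:3,:3],E[:3,3]
    d=R.T@np.array([(px[0]-c["cx"])/c["fx"],(px[1]-c["cy"])/c["fy"],1]); return -R.T@t,d
def at(cam,px,z,cal=None):
    o,d=ray(cam,px,cal); return o+d*(z-o[2])/d[2]
def proj(cam,P,cal=None):
    c=cal or calibration(cam); E=np.array(c["extrinsics"]); p=E[:3,:3]@np.array(P)+E[:3,3]
    return np.array([c["fx"]*p[0]/p[2]+c["cx"],c["fy"]*p[1]/p[2]+c["cy"]])
def save(cam,name):
    im=grab_frame(cam); cv2.imwrite(f"pics/{name}.png",im[:,:,::-1]); return im
E
python3 - <<'E'
from h import *
s=get_state(); print(s["eef_pos"],s["ee_rot"],tip_reach if not callable(tip_reach) else tip_reach())
a=save("scene","s0"); b=save("side","d0"); 
cv2.imwrite("pics/both0.png",np.hstack([a,b])[:,:,::-1])
for cam in("scene","side"):
  for q in ["loose_red","loose_blue","loose_green","loose_yellow"]:
    print(cam,q,[(np.round(r["location"]),round(r["conf"],2)) for r in mark_of(cam,q)][:3])
  for q in ["grip","shutter_mid","start_top","station","mat"]:
    print(cam,q,[(np.round(r["location"]),round(r["conf"],2)) for r in mark_of(cam,q)][:2])
  o,d=ray(cam,(280,210));print(cam,o,d)
E
```

```text
pics
[ 6.74526990e-01 -5.27825734e-06  2.44614188e-01] [ 3.13990165e+00 -1.38455266e-04 -1.57088892e+00] 0.019
scene loose_red [(array([227., 186.]), 0.48)]
scene loose_blue []
scene loose_green [(array([326., 197.]), 0.37)]
scene loose_yellow [(array([290., 302.]), 0.73), (array([250., 232.]), 0.69), (array([190., 287.]), 0.61)]
scene grip [(array([251., 233.]), 0.4)]
scene shutter_mid [(array([428., 259.]), 0.89)]
scene start_top [(array([274., 264.]), 0.64)]
scene station [(array([378., 272.]), 0.62)]
scene mat [(array([238., 204.]), 0.95)]
scene [1.39599456 0.25624531 1.09172382] [-0.62003646 -0.26582386 -0.73824118]
side loose_red [(array([322., 320.]), 0.72)]
side loose_blue [(array([324., 253.]), 0.17)]
side loose_green []
side loose_yellow [(array([322., 252.]), 0.95), (array([402., 228.]), 0.63), (array([249., 179.]), 0.19)]
side grip [(array([242., 135.]), 0.66)]
side shutter_mid [(array([218., 135.]), 0.81), (array([271., 160.]), 0.56)]
side start_top [(array([323., 206.]), 0.5)]
side station [(array([245., 176.]), 0.95)]
side mat []
side [ 0.09119748 -0.59548358  0.89755375] [ 0.41944013  0.50834543 -0.75229816]
```

View pics/s0.png

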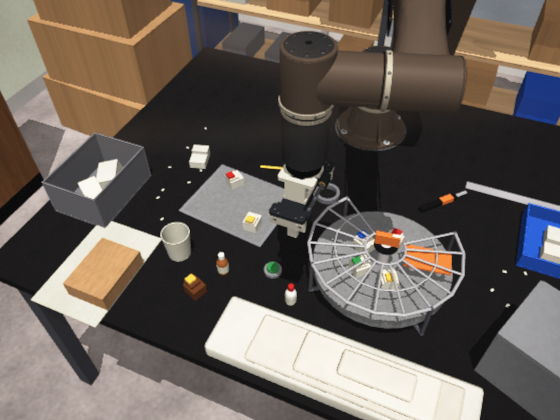

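View pics/d0.png

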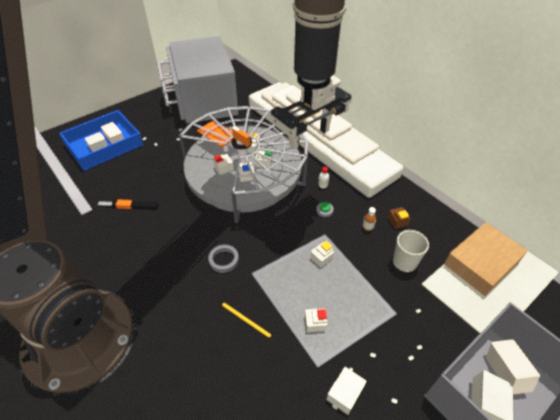

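The scene and side views show two loose halves on the mat, red at scene (233,180) and yellow at (251,222). The brown look-alike is off the mat at (195,287), and the shutter is at (428,260).

Run:
```python
from h import *
print("red",at("scene",(227,186),.003),at("side",(322,320),.003))
print("yel",at("scene",(250,232),.003),at("side",(322,252),.003))
print("redtop",at("scene",(233,176),.048),at("side",(322,314),.048))
print("yeltop",at("scene",(254,222),.048),at("side",(326,246),.048))
print("grip",at("side",(242,135),.155),"sh",at("scene",(428,259),.1095),at("side",(218,135),.1095))
print("griptop scene",at("scene",(387,239),.170), at("side",(242,138),.17))
print("start",at("scene",(274,264),.03),at("side",(323,206),.03))
print("station",at("scene",(378,272),0),at("side",(245,176),0))
print("mat",at("scene",(238,204),0))
for q,p,z in (("tape",(328,192),0),("pencil",(285,168),0)): print(q,at("scene",p,z))
for q,p,z in (("tape",(223,260),.01),("pencil",(246,320),.004),("amber",(370,228),0),("glue",(323,187),0),("cup",(407,265),0),("brown",(400,222),0)): print(q,at("side",p,z))
a=cv2.imread("pics/s0.png");b=cv2.imread("pics/d0.png")
A=cv2.resize(a[150:250,170:290],None,fx=4,fy=4,interpolation=2);B=cv2.resize(b[235:335,270:370],(400,400),interpolation=2)
C=cv2.resize(a[190:340,290:480],None,fx=3,fy=3,interpolation=2)
cv2.imwrite("pics/z0.png",np.hstack([A[:400],B[:400,:320]]));cv2.imwrite("pics/z1.png",C)
```

```text
red [ 0.45225732 -0.32561027  0.003     ] [ 0.45163496 -0.31510217  0.003     ]
yel [ 0.59203196 -0.18129572  0.003     ] [ 0.58321228 -0.17409774  0.003     ]
redtop [ 0.44614002 -0.30432824  0.048     ] [ 0.44333362 -0.31867202  0.048     ]
yeltop [ 0.58843668 -0.16836805  0.048     ] [ 0.57897363 -0.18811634  0.048     ]
grip [0.59928217 0.19140985 0.155     ] sh [0.58096453 0.2970888  0.1095    ] [0.57447583 0.28421129 0.1095    ]
griptop scene [0.60989854 0.19356824 0.17      ] [0.58142124 0.16493088 0.17      ]
start [ 0.68624302 -0.06614622  0.03      ] [ 0.67808628 -0.07333496  0.03      ]
station [0.58374095 0.18875018 0.        ] [0.59562857 0.18701119 0.        ]
mat [ 0.50507788 -0.26209441  0.        ]
tape [ 0.35413431 -0.0307198   0.        ]
pencil [ 0.30525666 -0.19296632  0.        ]
tape [ 0.3653369  -0.03603057  0.01      ]
pencil [ 0.31502141 -0.2042702   0.004     ]
amber [ 0.74401846 -0.1971476   0.        ]
glue [7.51149353e-01 1.08871061e-03 1.11022302e-16]
cup [ 0.72760907 -0.34108821  0.        ]
brown [ 0.82598599 -0.23562559  0.        ]
```

View pics/z0.png

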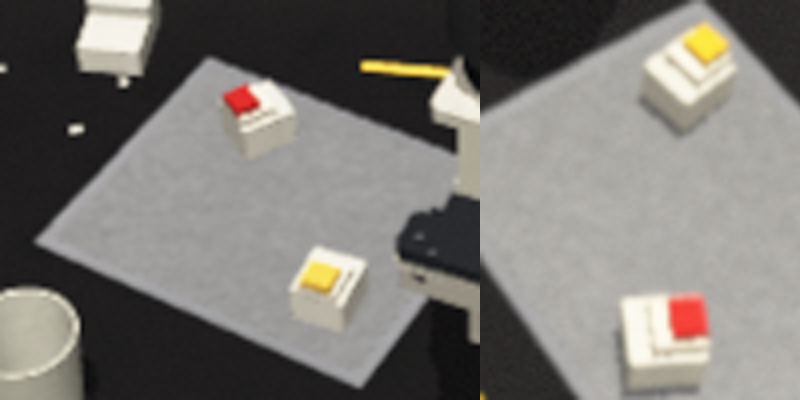

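View pics/z1.png

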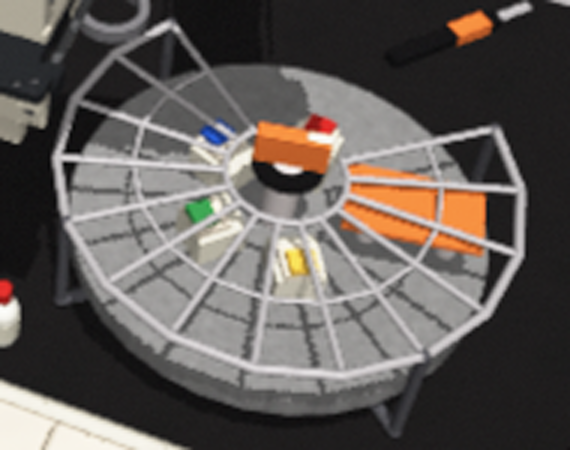

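The crops show both loose halves upright. Red's mating side faces toward image left and yellow's towards the lower left. The guard window opens toward the robot, between the posts at scene (347,198) and (455,233).

Run:
```python
from h import *
from scipy.optimize import least_squares
pts=[(172,25),(78,102),(57,158),(70,218),(108,282),(175,332),(252,365),(342,375),(425,355),(488,315),(522,250),(522,188),(495,128)]
W=np.array([at("scene",(290+u/3,190+v/3),.119)[:2] for u,v in pts])
r=least_squares(lambda p:np.hypot(*(W-p[:2]).T)-.192,[.59,.19]);c=r.x;print(c,np.abs(r.fun).max())
a=np.degrees(np.arctan2(*(W-c).T[::-1]));print(np.round(a),"window dir",(a[0]+a[-1])/2, a[0]-a[-1])
b=[at("scene",(290+u/3,190+v/3),.17)[:2] for u,v in ((258,122),(330,140))]
print("bar ends",b)
for q,z in (("fixed_red",.06),("fixed_blue",.06),("fixed_green",.06),("fixed_yellow",.06),("shutter_mid",.1095)):
  for cam in ("scene","side"):
    m=mark_of(cam,q)[:2]
    for r in m:
      P=at(cam,r["location"],z)[:2]-c; print(cam,q,round(r["conf"],2),np.round(r["location"]),np.round(np.hypot(*P),3),np.round(np.degrees(np.arctan2(P[1],P[0])),1))
s=get_state();c=calibration("wrist");E=np.array(c["extrinsics"]);print("wristcam",-E[:3,:3].T@E[:3,3]-s["eef_pos"],E[2,:3],c["fx"])
```

```text
[0.59020787 0.19507504] 0.008541787906563097
[-131.  -91.  -71.  -52.  -32.  -12.    6.   26.   46.   66.   88.  107.
  127.] window dir -2.064776043990996 -257.5172167196851
bar ends [array([0.59496502, 0.16274662]), array([0.59107596, 0.22011507])]
scene fixed_red 0.65 [395. 241.] 0.076 171.2
side fixed_red 0.87 [218. 172.] 0.079 179.7
scene fixed_blue 0.58 [355. 242.] 0.089 -110.9
scene fixed_blue 0.15 [376. 272.] 0.04 -11.5
side fixed_blue 0.76 [249. 180.] 0.085 -109.0
scene fixed_green 0.73 [350. 273.] 0.095 -44.5
side fixed_green 0.73 [343. 391.] 0.702 -109.3
side fixed_green 0.69 [270. 164.] 0.088 -48.9
scene fixed_yellow 0.78 [387. 293.] 0.096 20.1
scene fixed_yellow 0.72 [358. 241.] 0.087 -115.0
side fixed_yellow 0.87 [252. 147.] 0.073 24.7
side fixed_yellow 0.59 [325. 205.] 0.298 -75.5
scene shutter_mid 0.89 [428. 259.] 0.102 95.6
side shutter_mid 0.81 [218. 135.] 0.088 100.3
side shutter_mid 0.56 [271. 160.] 0.105 -69.3
wristcam [ 0.00094087 -0.07484092  0.13873267] [ 7.69221758e-04  2.76758235e-01 -9.60939274e-01] 355.79751175072386
```

```bash
python3 -m handwheel '[{"delta_pos":[-0.7,-0.8,0.2],"dr":[0,0,0]},{"delta_pos":[-0.7,-0.8,0.2],"dr":[0,0,0]},{"delta_pos":[-0.7,-0.8,0.2],"dr":[0,0,0]},{"delta_pos":[-0.7,-0.8,0.2],"dr":[0,0,0]},{"delta_pos":[-0.7,-0.8,0.2],"dr":[0,0,0]},{"delta_pos":[-0.7,-0.8,0.2],"dr":[0,0,0]},{"delta_pos":[-0.7,-0.8,0.2],"dr":[0,0,0]},{"delta_pos":[-0.3,-0.8,0.2],"dr":[0,0,0]},{"delta_pos":[0,-0.8,0.2],"dr":[0,0,0]},{"delta_pos":[0,0,0],"dr":[0,0,0]}]' -1 20
python3 - <<'E'
from h import *
save("wrist","w1"); np.save("c1.npy",calibration("wrist"),allow_pickle=True)
c=calibration("wrist")
for q in ("loose_red","loose_yellow"):
  for r in mark_of("wrist",q)[:3]: print(q,round(r["conf"],2),r["location"],at("wrist",r["location"],.003,c))
E
```

```text
t: 2.5
eef_pos: [0.5189, -0.2182, 0.3007]
ee_rot: [-3.14, -0.001, -1.573]
force: [0.0, 0.3, -0.7]
width: 0.0875
gripper_force: 0.0
loose_red 0.65 [340.5, 80.0] [ 0.44905196 -0.32558183  0.003     ]
loose_red 0.46 [106.7, 197.4] [ 0.73710816 -0.18744685  0.003     ]
loose_yellow 0.77 [220.0, 201.5] [ 0.59463337 -0.18181804  0.003     ]
loose_yellow 0.67 [37.0, 151.2] [ 0.81398894 -0.24529116  0.003     ]
```

View pics/w1.png

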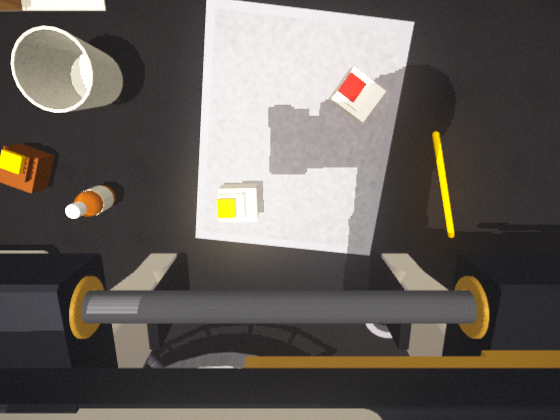

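Wrist view: red half at (358,94) with its mating face toward upper left, yellow half at (238,204) with its mating face toward image left (world +x). Next I look at the carousel from above.

```bash
python3 -m handwheel '[{"delta_pos":[0.1,0.95,0.15],"dr":[0,0,0]},{"delta_pos":[0.1,0.95,0.15],"dr":[0,0,0]},{"delta_pos":[0.1,0.95,0.15],"dr":[0,0,0]},{"delta_pos":[0.1,0.95,0.15],"dr":[0,0,0]},{"delta_pos":[0.1,0.95,0.15],"dr":[0,0,0]},{"delta_pos":[0.1,0.95,0.15],"dr":[0,0,0]},{"delta_pos":[0.1,0.95,0.15],"dr":[0,0,0]},{"delta_pos":[0.1,0.95,0.15],"dr":[0,0,0]},{"delta_pos":[0.1,0.95,0.15],"dr":[0,0,0]},{"delta_pos":[0.1,0.95,0.15],"dr":[0,0,0]}]' >/dev/null
python3 -m handwheel '[{"delta_pos":[0.2,0.95,0.15],"dr":[0,0,0]},{"delta_pos":[0.2,0.95,0.15],"dr":[0,0,0]},{"delta_pos":[0.2,0.95,0.15],"dr":[0,0,0]},{"delta_pos":[0.2,0.95,0.15],"dr":[0,0,0]},{"delta_pos":[0.2,0.95,0.15],"dr":[0,0,0]},{"delta_pos":[0.2,0.8,0.2],"dr":[0,0,0]},{"delta_pos":[0,0,0],"dr":[0,0,0]},{"delta_pos":[0,0,0],"dr":[0,0,0]}]'
python3 - <<'E'
from h import *
save("wrist","w2"); c=calibration("wrist"); np.save("c2.npy",c,allow_pickle=True)
for q,z in (("grip",.155),("shutter_mid",.1095),("fixed_red",.06),("fixed_blue",.06),("fixed_green",.06),("fixed_yellow",.06),("start_top",.03),("station",0),("load",.06)):
  for r in mark_of("wrist",q)[:2]: print(q,round(r["conf"],2),np.round(r["location"]),np.round(at("wrist",r["location"],z,c),4))
E
```

```text
t: 4.45
eef_pos: [0.5844, 0.2367, 0.3722]
ee_rot: [3.14, -0.001, -1.569]
force: [0.6, -0.1, -0.2]
width: 0.0875
gripper_force: 0.0
grip 0.86 [265. 143.] [0.5992 0.1913 0.155 ]
shutter_mid 0.6 [283. 228.] [0.5805 0.2957 0.1095]
fixed_red 0.61 [336. 149.] [0.5137 0.2067 0.06  ]
fixed_blue 0.86 [306.  71.] [0.5529 0.1163 0.06  ]
fixed_blue 0.16 [488. 198.] [0.3131 0.2705 0.06  ]
fixed_green 0.96 [223.  87.] [0.6527 0.1337 0.06  ]
fixed_green 0.58 [304.  71.] [0.556 0.116 0.06 ]
station 0.74 [273. 135.] [0.5937 0.1936 0.    ]
load 0.98 [356. 138.] [0.489  0.1941 0.06  ]
load 0.26 [305.  75.] [0.5546 0.1201 0.06  ]
```

View pics/w2.png

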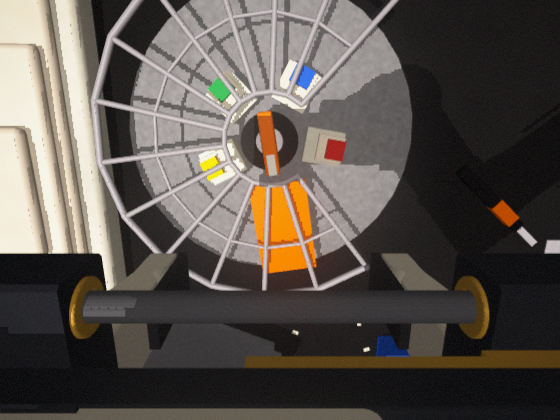

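The wrist view shows the carousel from above: bar at (267,143), shutter at the bottom (285,228), red fixed half at (336,149) already nearly in the window, which opens to image right.

Run:
```python
from h import *
from scipy.optimize import least_squares
c=np.load("c2.npy",allow_pickle=True).item()
w=lambda p,z:at("wrist",p,z,c)[:2]
L=[w((325,213),.119),w((365,267),.119)];U=[w((310,94),.119),w((397,0),.119)]
an=lambda a:np.degrees(np.arctan2(*(a[1]-a[0])[::-1]))%360
print("wires",an(L),an(U),"mid",(an(L)+an(U))/2)
# intersect wires
A=np.array([L[1]-L[0],-(U[1]-U[0])]).T; s=np.linalg.solve(A,U[0]-L[0]);print("axis by wires",L[0]+s[0]*(L[1]-L[0]))
R=np.array([w(p,.119) for p in ((96,102),(112,40),(101,162),(127,215),(163,268),(214,290),(264,291),(317,288),(365,267))])
r=least_squares(lambda p:np.hypot(*(R-p[:2]).T)-.192,[.59,.19]);ce=r.x;print("axis rim",ce,np.abs(r.fun).max())
print("rim ang",np.round(np.degrees(np.arctan2(*(R-ce).T[::-1]))%360,1))
print("bar",w((265,112),.17),w((272,175),.17))
for q,p in (("sh",(283,228)),("fr",(336,149)),("fb",(306,71)),("fg",(223,87))):
  d=w(p,.1095 if q=="sh" else .06)-ce; print(q,np.hypot(*d),np.degrees(np.arctan2(d[1],d[0]))%360)
D=np.array([w(p,.06) for p in ((411,140),(128,130),(300,274))]) 
print("deck",[np.hypot(*(d-ce)) for d in D])
```

```text
wires 126.83466647956371 226.4867927800503 mid 176.660729629807
axis by wires [0.59554806 0.18933878]
axis rim [0.59245534 0.18872343] 0.010571559794367885
rim ang [348.9 329.2   8.1  27.7  49.4  68.5  86.6 106.6 126. ]
bar [0.59812915 0.16224424] [0.59193353 0.22090916]
sh 0.10708003845688965 96.53639309774599
fr 0.08104407386153344 166.83991733321162
fb 0.08277151495717659 241.67553361353623
fg 0.08113324274392415 317.4137004936439
deck [np.float64(0.17203076763654673), np.float64(0.17938910415666978), np.float64(0.19361840570380873)]
```

```bash
python3 -m handwheel '[{"delta_pos":[0.2,-0.8,0],"dr":[0,0,3.2]},{"delta_pos":[0.15,-0.73,-0.5],"dr":[0,0,3.3]},{"delta_pos":[0,0,-0.95],"dr":[0,0,0]},{"delta_pos":[0,0,-0.95],"dr":[0,0,0]},{"delta_pos":[0,0,-0.95],"dr":[0,0,0]},{"delta_pos":[0,0,-0.95],"dr":[0,0,0]},{"delta_pos":[0,0,-0.95],"dr":[0,0,0]},{"delta_pos":[0,0,-0.95],"dr":[0,0,0]},{"delta_pos":[0,0,-0.95],"dr":[0,0,0]},{"delta_pos":[0,0,0],"dr":[0,0,0]}]' -1 20
python3 -m handwheel '[{"delta_pos":[0,0,0],"dr":[0,0,0]},{"delta_pos":[0,0,0],"dr":[0,0,0]},{"delta_pos":[0,0,0],"dr":[0,0,0]},{"delta_pos":[0,0,0],"dr":[0,0,0]},{"delta_pos":[0,0,0],"dr":[0,0,0]},{"delta_pos":[0,0,0],"dr":[0,0,0]},{"delta_pos":[0,0,0],"dr":[0,0,0]},{"delta_pos":[0,0,0],"dr":[0,0,0]}]' 1 20
```

```text
t: 5.95
eef_pos: [0.5933, 0.1883, 0.1546]
ee_rot: [3.135, -0.002, -1.458]
force: [-0.5, 0.3, -0.4]
width: 0.0876
gripper_force: 0.0
t: 6.75
eef_pos: [0.5955, 0.1896, 0.1586]
ee_rot: [3.142, -0.0, -1.457]
force: [0.2, 0.6, -0.4]
width: 0.0293
gripper_force: 0.0
```

```bash
python3 -m handwheel '[{"delta_pos":[0,0,0],"dr":[0,0,0]},{"delta_pos":[0,0,0],"dr":[0,0,0]},{"delta_pos":[0,0,0],"dr":[0,0,0]},{"delta_pos":[0,0,0],"dr":[0,0,0]},{"delta_pos":[0,0,0],"dr":[0,0,0]}]'
python3 -m handwheel '[{"delta_pos":[0,0,0],"dr":[0,0,3]},{"delta_pos":[0,0,0],"dr":[0,0,3]},{"delta_pos":[0,0,0],"dr":[0,0,2.5]},{"delta_pos":[0,0,0],"dr":[0,0,0]},{"delta_pos":[0,0,0],"dr":[0,0,0]},{"delta_pos":[0,0,0],"dr":[0,0,0]},{"delta_pos":[0,0,0],"dr":[0,0,0]}]'
```

```text
t: 7.25
eef_pos: [0.5946, 0.1896, 0.1585]
ee_rot: [3.14, -0.0, -1.458]
force: [-4.4, 0.7, 3.3]
width: 0.0138
gripper_force: 20.0
t: 7.95
eef_pos: [0.595, 0.1897, 0.1584]
ee_rot: [3.141, 0.0, -1.31]
force: [-5.7, 2.1, 3.8]
width: 0.0143
gripper_force: 20.0
```

```bash
python3 -m handwheel '[{"delta_pos":[0,0,0],"dr":[0,0,0]},{"delta_pos":[0,0,0],"dr":[0,0,0]},{"delta_pos":[0,0,0],"dr":[0,0,0]},{"delta_pos":[0,0,0.3],"dr":[0,0,0]},{"delta_pos":[0,0,0.9],"dr":[0,0,0]},{"delta_pos":[0,0,0.9],"dr":[0,0,0]},{"delta_pos":[0,-0.5,0.9],"dr":[0,0,0]},{"delta_pos":[0,-0.9,0.6],"dr":[0,0,0]},{"delta_pos":[-0.3,-1,0],"dr":[0,0,0]},{"delta_pos":[-0.3,-1,0],"dr":[0,0,0]}]' -1
cat >> h.py <<'E'
BOX=[((-44,0),(-20,20),(0,30)),((-30,0),(-15,15),(30,38)),((-20,0),(-11,11),(38,45))]
def corners(b): return np.array([[x,y,z] for x in b[0] for y in b[1] for z in b[2]])/1000.
def fit(im,cal,kind,z0,x0,cam="wrist",white=None):
    "pose x,y,yaw from colour patch (+ white mask)"
    from scipy.optimize import minimize
    h=cv2.cvtColor(im,cv2.COLOR_RGB2HSV).astype(int);H,S,V=h[...,0],h[...,1],h[...,2]
    lo,hi={"red":(172,188),"yellow":(22,36),"green":(45,85),"blue":(100,130)}[kind]
    m=((H>=lo)&(H<=hi)|(H+180>=lo)&(H+180<=hi))&(S>130)&(V>70)
    w=np.zeros_like(m) if white is None else (S<60)&(V>white)
    p0=proj(cam,[x0[0],x0[1],z0+.03],cal); k=45
    u0,v0=(p0-k).astype(int); sl=np.s_[max(v0,0):v0+2*k,max(u0,0):u0+2*k]
    def ren(p,boxes):
        M=np.zeros(m.shape,np.uint8);c,s=np.cos(p[2]),np.sin(p[2])
        for b in boxes:
            P=corners(b)@np.array([[c,s,0],[-s,c,0],[0,0,1]])+[p[0],p[1],z0]
            uv=np.array([proj(cam,q,cal) for q in P],np.float32)
            cv2.fillConvexPoly(M,np.int32(cv2.convexHull(uv)*16),255,cv2.LINE_AA,4)
        return M/255.
    def cost(p):
        a=ren(p,BOX[2:]);c=np.abs(a-m)[sl].sum()*2
        if white is not None:
            b=ren(p,BOX); c+=np.abs(b-(m|w))[sl].sum()
        return c
    best=None
    for dy in (-.6,-.3,0,.3,.6):
        r=minimize(cost,[x0[0],x0[1],x0[2]+dy],method="Nelder-Mead",options=dict(initial_simplex=np.array([x0[0],x0[1],x0[2]+dy])+np.array([[0,0,0],[.008,0,0],[0,.008,0],[0,0,.2]]),xatol=1e-4,fatol=.1))
        if best is None or r.fun<best.fun: best=r
    return best.x,best.fun,m[sl].sum()
E
python3 - <<'E'
from h import *
c=np.load("c1.npy",allow_pickle=True).item(); im=cv2.imread("pics/w1.png")[:,:,::-1]
print("mat/white samples",im[120,250],im[195,250],im[100,370])
for wh in (None,225):
  print(fit(im,c,"red",.003,(.45,-.325,-.8),white=wh),fit(im,c,"yellow",.003,(.594,-.182,0),white=wh))
E
```

```text
t: 8.95
eef_pos: [0.5777, 0.0868, 0.2681]
ee_rot: [-3.139, 0.0, -1.309]
force: [0.6, -1.2, -0.6]
width: 0.086
gripper_force: 0.0
mat/white samples [240 237 236] [255 255 255] [244 238 226]
(array([ 0.4518813 , -0.32156801, -0.66097251]), np.float64(171.60784313725492), np.int64(434)) (array([ 0.5910279 , -0.18444759, -0.04053344]), np.float64(171.06666666666666), np.int64(333))
(array([ 0.45227161, -0.32257058, -0.59877964]), np.float64(5229.756862745098), np.int64(434)) (array([ 0.59244426, -0.18332573, -0.12627215]), np.float64(3544.4), np.int64(333))
```

```bash
python3 -m handwheel '[{"delta_pos":[-0.34,-0.943,0],"dr":[0,0,7.4]},{"delta_pos":[-0.34,-0.943,0],"dr":[0,0,7.4]},{"delta_pos":[-0.34,-0.943,0],"dr":[0,0,7.4]},{"delta_pos":[-0.34,-0.943,0],"dr":[0,0,7.4]},{"delta_pos":[-0.34,-0.943,0],"dr":[0,0,7.4]},{"delta_pos":[-0.34,-0.943,0],"dr":[0,0,0]},{"delta_pos":[-0.34,-0.943,0],"dr":[0,0,0]},{"delta_pos":[-0.34,-0.943,0],"dr":[0,0,0]},{"delta_pos":[-0.34,-0.943,0],"dr":[0,0,0]},{"delta_pos":[-0.34,-0.943,0],"dr":[0,0,0]}]' >/dev/null
python3 -m handwheel '[{"delta_pos":[-0.34,-0.943,0],"dr":[0,0,0]},{"delta_pos":[-0.34,-0.943,0],"dr":[0,0,0]},{"delta_pos":[-0.34,-0.943,0],"dr":[0,0,0]},{"delta_pos":[-0.34,-0.943,0],"dr":[0,0,0]},{"delta_pos":[0,0,0],"dr":[0,0,0]},{"delta_pos":[0,0,0],"dr":[0,0,0]},{"delta_pos":[0,0,0],"dr":[0,0,0]}]'
python3 - <<'E'
from h import *
a=save("wrist","w3");c=calibration("wrist");b=save("side","d3")
print(mark_of("wrist","loose_red")[:2]);print(mark_of("side","loose_red")[:2])
print(fit(a,c,"red",.003,(.452,-.322,-.66)))
print(fit(b,calibration("side"),"red",.003,(.452,-.322,-.66),cam="side"))
print(proj("wrist",(.4346,-.3081,.03),c))
E
```

```text
t: 10.65
eef_pos: [0.4349, -0.3082, 0.267]
ee_rot: [-3.141, -0.001, -0.663]
force: [-0.2, 0.4, -0.3]
width: 0.0876
gripper_force: 0.0
[{'location': [280.7, 156.6], 'conf': 0.62}]
[]
(array([ 0.45269235, -0.32159958, -0.55515574]), np.float64(186.37647058823532), np.int64(408))
(array([ 0.45160336, -0.32281071, -0.81047457]), np.float64(99.00392156862745), np.int64(73))
[279.66957136 184.35146301]
```

View pics/w3.png

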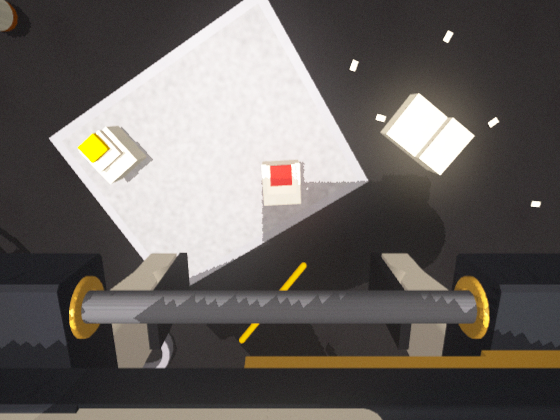

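The red half at (281,183) is squarely aligned with the jaws, so I go down and grip it.

```bash
python3 -m handwheel '[{"delta_pos":[0,0,-0.9],"dr":[0,0,0]},{"delta_pos":[0,0,-0.9],"dr":[0,0,0]},{"delta_pos":[0,0,-0.9],"dr":[0,0,0]},{"delta_pos":[0,0,-0.9],"dr":[0,0,0]},{"delta_pos":[0,0,-0.9],"dr":[0,0,0]},{"delta_pos":[0,0,-0.9],"dr":[0,0,0]},{"delta_pos":[0,0,-0.9],"dr":[0,0,0]},{"delta_pos":[0,0,-0.9],"dr":[0,0,0]},{"delta_pos":[0,0,-0.8],"dr":[0,0,0]},{"delta_pos":[0,0,0],"dr":[0,0,0]}]'
python3 -m handwheel '[{"delta_pos":[0,0,0],"dr":[0,0,0]},{"delta_pos":[0,0,0],"dr":[0,0,0]},{"delta_pos":[0,0,0],"dr":[0,0,0]},{"delta_pos":[0,0,0],"dr":[0,0,0]},{"delta_pos":[0,0,0],"dr":[0,0,0]},{"delta_pos":[0,0,0],"dr":[0,0,0]},{"delta_pos":[0,0,0],"dr":[0,0,0]},{"delta_pos":[0,0,0],"dr":[0,0,0]},{"delta_pos":[0,0,0],"dr":[0,0,0]}]' 1 15
```

```text
t: 11.85
eef_pos: [0.4338, -0.3077, 0.0243]
ee_rot: [3.14, 0.004, -0.662]
force: [-0.5, 0.0, -0.2]
width: 0.0876
gripper_force: 0.0
t: 12.75
eef_pos: [0.4347, -0.3085, 0.0268]
ee_rot: [3.142, -0.0, -0.663]
force: [-1.3, 1.2, 4.3]
width: 0.0402
gripper_force: 14.8
```

```bash
python3 -m handwheel '[{"delta_pos":[0,0,0.5],"dr":[0,0,0]},{"delta_pos":[0,0,0.9],"dr":[0,0,0]},{"delta_pos":[0,0,0.9],"dr":[0,0,0]},{"delta_pos":[0,0.2,0.9],"dr":[0,0,0]},{"delta_pos":[0,0.8,0.9],"dr":[0,0,5]},{"delta_pos":[0,0.8,0.9],"dr":[0,0,5]},{"delta_pos":[0,0.8,0.5],"dr":[0,0,5]},{"delta_pos":[0,0.8,0.5],"dr":[0,0,5]},{"delta_pos":[0,0.8,0],"dr":[0,0,5]},{"delta_pos":[0,0.8,0],"dr":[0,0,5]}]'
python3 -m handwheel '[{"delta_pos":[0.13,0.9,0],"dr":[0,0,5]},{"delta_pos":[0.13,0.9,0],"dr":[0,0,0]},{"delta_pos":[0.13,0.9,0],"dr":[0,0,0]},{"delta_pos":[0.13,0.9,0],"dr":[0,0,0]},{"delta_pos":[0.13,0.9,0],"dr":[0,0,0]},{"delta_pos":[0.13,0.9,0],"dr":[0,0,0]},{"delta_pos":[0.13,0.9,0],"dr":[0,0,0]},{"delta_pos":[0.13,0.9,0],"dr":[0,0,0]},{"delta_pos":[0.13,0.9,0],"dr":[0,0,0]},{"delta_pos":[0.13,0.9,0],"dr":[0,0,0]}]'
python3 -m handwheel '[{"delta_pos":[0.13,0.9,0],"dr":[0,0,0]},{"delta_pos":[0,0.9,0],"dr":[0,0,0]},{"delta_pos":[0,0.9,0],"dr":[0,0,0]},{"delta_pos":[0,0,0],"dr":[0,0,0]},{"delta_pos":[0,0,0],"dr":[0,0,0]},{"delta_pos":[0,0,0],"dr":[0,0,0]}]'
python3 - <<'E'
from h import *
a=save("wrist","w4");c=calibration("wrist");b=save("side","d4");e=save("scene","s4")
cv2.imwrite("pics/w4b.png",np.vstack([np.hstack([a[:300],e[:300]]),np.hstack([b[:300],b[:300]])])[:,:,::-1][:300,:])
for cam in("wrist","side","scene"):
  print(cam,mark_of(cam,"loose_red")[:2],mark_of(cam,"fixed_red")[:2])
E
```

```text
t: 13.75
eef_pos: [0.4347, -0.1574, 0.207]
ee_rot: [-3.141, -0.001, -0.136]
force: [-0.3, -0.1, -0.5]
width: 0.0402
gripper_force: 14.9
t: 14.75
eef_pos: [0.4735, 0.1127, 0.2063]
ee_rot: [-3.142, 0.0, -0.052]
force: [0.1, 0.3, -0.3]
width: 0.0401
gripper_force: 14.9
t: 15.35
eef_pos: [0.4773, 0.192, 0.2063]
ee_rot: [3.141, 0.001, -0.053]
force: [0.4, 0.1, -0.0]
width: 0.0401
gripper_force: 14.9
wrist [{'location': [279.4, 220.7], 'conf': 0.58}] [{'location': [270.0, 164.2], 'conf': 0.72}, {'location': [106.2, 94.3], 'conf': 0.65}]
side [{'location': [321.8, 292.1], 'conf': 0.67}, {'location': [211.4, 141.4], 'conf': 0.47}] [{'location': [218.9, 174.2], 'conf': 0.79}]
scene [{'location': [399.0, 205.6], 'conf': 0.53}] [{'location': [390.5, 239.8], 'conf': 0.97}]
```

View pics/w4.png

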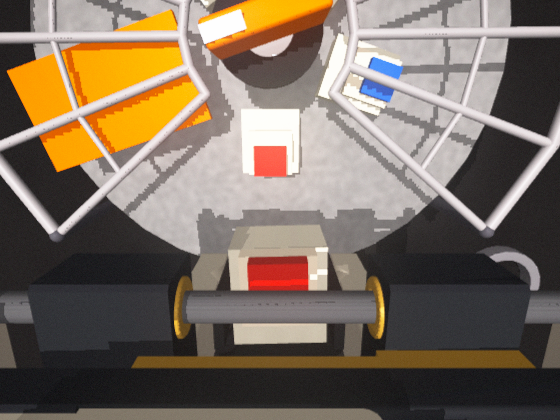

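Wrist view: the held red half is at (280,290), the fixed red half at (270,145) lies dead ahead and slightly left, and the window posts at (57,237) and (488,232) sit symmetrically around them.

Run:
```python
from h import *
s=get_state();print(s["t"],s["eef_pos"],s["ee_rot"],s["width"])
c=calibration("wrist");im=cv2.imread("pics/w4.png")[:,:,::-1]
print("marked",at("wrist",(270,164.2),.06,c),"edge L/R",at("wrist",(242.5,177),.06,c),at("wrist",(299,177),.06,c))
x,f,n=fit(im,c,"red",.06,(.512,.197,3.09));print("fit",x,f,n)
p=[at("wrist",q,.119,c)[:2] for q in ((57,236),(488,231))];print("posts",p,"mid",(p[0]+p[1])/2)
d=p[0]-p[1];print("window dir",np.degrees(np.arctan2(d[1],d[0]))+90, np.hypot(*d))
print("bar mid",at("wrist",(266,25),.17,c))
print("back face of fixed top",at("wrist",(243,110),.09,c),at("wrist",(299,110),.09,c))
```

```text
15.8 [0.47763161 0.19231842 0.20661946] [-3.14148872e+00 -8.86983768e-05 -5.27421149e-02] 0.03991893573834323
marked [0.51245944 0.19741745 0.06      ] edge L/R [0.50327239 0.22030764 0.06      ] [0.50084102 0.17455697 0.06      ]
fit [0.51070172 0.19691855 3.0731693 ] 233.46666666666667 968
posts [array([0.48010332, 0.34188686]), array([0.46827358, 0.05199891])] mid [0.47418845 0.19694289]
window dir 177.66317218209673 0.2901292218370275
bar mid [0.59015863 0.19192857 0.17      ]
back face of fixed top [0.55505853 0.21279826 0.09      ] [0.55300804 0.17424476 0.09      ]
```

```bash
python3 -m handwheel '[{"delta_pos":[0,0.2,-0.8],"dr":[0,0,0]},{"delta_pos":[0,0,-0.9],"dr":[0,0,0]},{"delta_pos":[0,0,-0.9],"dr":[0,0,0]},{"delta_pos":[0,0,-0.9],"dr":[0,0,0]},{"delta_pos":[0,0,-0.45],"dr":[0,0,0]},{"delta_pos":[0,0,0],"dr":[0,0,0]},{"delta_pos":[0,0,0],"dr":[0,0,0]},{"delta_pos":[0,0,0],"dr":[0,0,0]}]'
python3 -m handwheel '[{"delta_pos":[0,0,-0.05],"dr":[0,0,0]},{"delta_pos":[0,0,-0.05],"dr":[0,0,0]},{"delta_pos":[0,0,0],"dr":[0,0,0]},{"delta_pos":[0,0,0],"dr":[0,0,0]}]'
python3 -m handwheel '[{"delta_pos":[0.1,-0.005,0],"dr":[0,0,0]},{"delta_pos":[0.1,-0.005,0],"dr":[0,0,0]},{"delta_pos":[0.1,-0.005,0],"dr":[0,0,0]},{"delta_pos":[0,0,0],"dr":[0,0,0]},{"delta_pos":[0,0,0],"dr":[0,0,0]}]'
```

```text
t: 16.6
eef_pos: [0.4782, 0.199, 0.0891]
ee_rot: [-3.14, -0.001, -0.052]
force: [-0.2, -0.8, -0.1]
width: 0.0404
gripper_force: 14.9
t: 17.0
eef_pos: [0.4776, 0.1985, 0.0852]
ee_rot: [-3.141, -0.0, -0.052]
force: [0.7, 0.2, -0.6]
width: 0.0401
gripper_force: 14.9
t: 17.5
eef_pos: [0.4867, 0.198, 0.085]
ee_rot: [3.141, 0.0, -0.053]
force: [0.1, 0.5, 0.4]
width: 0.0401
gripper_force: 14.9
```

```bash
python3 -m handwheel '[{"delta_pos":[0,0,-0.04],"dr":[0,0,0]},{"delta_pos":[0,0,0],"dr":[0,0,0]},{"delta_pos":[0.04,0,0],"dr":[0,0,0]},{"delta_pos":[0,0,0],"dr":[0,0,0]},{"delta_pos":[0,0,0],"dr":[0,0,0]}]'
python3 -m handwheel '[{"delta_pos":[0.04,0,0],"dr":[0,0,0]},{"delta_pos":[0,0,0],"dr":[0,0,0]},{"delta_pos":[0,0,0],"dr":[0,0,0]}]'
python3 -m handwheel '[{"delta_pos":[0.04,0,0],"dr":[0,0,0]},{"delta_pos":[0,0,0],"dr":[0,0,0]},{"delta_pos":[0,0,0],"dr":[0,0,0]}]'
```

```text
t: 18.0
eef_pos: [0.4874, 0.1979, 0.0838]
ee_rot: [3.141, 0.001, -0.053]
force: [-2.8, 0.1, 1.1]
width: 0.0402
gripper_force: 14.8
t: 18.3
eef_pos: [0.4878, 0.1976, 0.0838]
ee_rot: [3.141, 0.002, -0.053]
force: [-8.0, 0.1, 5.4]
width: 0.0399
gripper_force: 14.9
t: 18.6
eef_pos: [0.4881, 0.1974, 0.0837]
ee_rot: [3.14, 0.003, -0.053]
force: [-12.1, 1.2, 9.3]
width: 0.0401
gripper_force: 15.0
```

```bash
python3 -m handwheel '[{"delta_pos":[-0.05,0,0.02],"dr":[0,0,0]},{"delta_pos":[0,0,0],"dr":[0,0,0]},{"delta_pos":[0,0,0],"dr":[0,0,0]}]'
python3 -m handwheel '[{"delta_pos":[0,0,0],"dr":[0,0,0]},{"delta_pos":[0,0,0],"dr":[0,0,0]},{"delta_pos":[0,0,0],"dr":[0,0,0]},{"delta_pos":[0,0,0],"dr":[0,0,0]},{"delta_pos":[0,0,0],"dr":[0,0,0]},{"delta_pos":[0,0,0.5],"dr":[0,0,0]},{"delta_pos":[0,0,0.9],"dr":[0,0,0]},{"delta_pos":[-0.7,0,0.9],"dr":[0,0,0]},{"delta_pos":[-0.7,0,0.9],"dr":[0,0,0]},{"delta_pos":[-0.7,0,0.9],"dr":[0,0,0]}]' -1
python3 -m handwheel '[{"delta_pos":[0,0,0],"dr":[0,0,0]},{"delta_pos":[0,0,0],"dr":[0,0,0]}]'
python3 - <<'E'
from h import *
a=save("wrist","w5");c=calibration("wrist")
for q in("loose_red","fixed_red"):
  for r in mark_of("wrist",q)[:2]: print(q,round(r["conf"],2),r["location"],at("wrist",r["location"],.06,c))
E
```

```text
t: 18.9
eef_pos: [0.4881, 0.1979, 0.0843]
ee_rot: [3.141, 0.001, -0.053]
force: [-5.3, 0.3, 3.0]
width: 0.0402
gripper_force: 14.9
t: 19.9
eef_pos: [0.425, 0.1978, 0.2083]
ee_rot: [3.141, 0.0, -0.053]
force: [0.6, 0.6, 0.1]
width: 0.0873
gripper_force: 0.0
t: 20.1
eef_pos: [0.4257, 0.1985, 0.2083]
ee_rot: [-3.14, -0.001, -0.052]
force: [0.4, -0.5, -0.8]
width: 0.0876
gripper_force: 0.0
loose_red 0.74 [274.3, 93.8] [0.51387943 0.19689169 0.06      ]
fixed_red 0.73 [211.5, 324.0] [0.31641636 0.26575755 0.06      ]
```

View pics/w5.png

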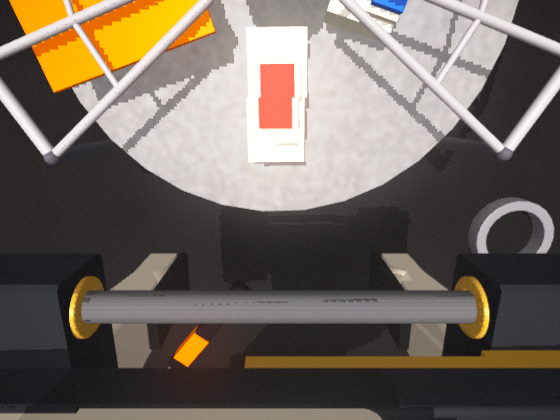

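The two red halves are butted and lined up, with the red tops joined at (277,95). Next I turn the carousel for yellow.

```bash
python3 -m handwheel '[{"delta_pos":[0.6,-0.03,0.3],"dr":[0,0,-8]},{"delta_pos":[0.6,-0.03,0],"dr":[0,0,-8]},{"delta_pos":[0.6,-0.03,0],"dr":[0,0,-8]},{"delta_pos":[0.6,-0.03,0],"dr":[0,0,-8]},{"delta_pos":[0.6,-0.03,0],"dr":[0,0,-8]},{"delta_pos":[0.6,-0.03,0],"dr":[0,0,-8]},{"delta_pos":[0.6,-0.03,0],"dr":[0,0,-8]},{"delta_pos":[0.6,-0.03,0],"dr":[0,0,-8]},{"delta_pos":[0.6,-0.03,0],"dr":[0,0,-8]},{"delta_pos":[0.23,-0.03,0],"dr":[0,0,0]}]'
python3 -m handwheel '[{"delta_pos":[0,0,0],"dr":[0,0,0]},{"delta_pos":[0,0,-0.7],"dr":[0,0,0]},{"delta_pos":[0,0,-0.7],"dr":[0,0,0]},{"delta_pos":[0,0,-0.58],"dr":[0,0,0]},{"delta_pos":[0,0,0],"dr":[0,0,0]},{"delta_pos":[0,0,0],"dr":[0,0,0]}]'
python3 -c "from h import *;print(get_state()['q'])"
```

```text
t: 21.25
eef_pos: [0.5958, 0.1884, 0.2143]
ee_rot: [3.139, -0.001, -1.313]
force: [-0.6, -0.6, 0.6]
width: 0.0879
gripper_force: 0.0
t: 21.85
eef_pos: [0.5943, 0.189, 0.1573]
ee_rot: [3.141, -0.001, -1.307]
force: [-0.4, 1.0, -0.1]
width: 0.0876
gripper_force: 0.0
[ 6.20747561e-01  3.43361728e-01 -2.23748130e-01  3.23434663e-04
 -1.00440094e+00 -3.56992587e-01]
```

```bash
python3 -m handwheel '[{"delta_pos":[0,0,0],"dr":[0,0,0]},{"delta_pos":[0,0,0],"dr":[0,0,0]},{"delta_pos":[0,0,0],"dr":[0,0,0]},{"delta_pos":[0,0,0],"dr":[0,0,0]},{"delta_pos":[0,0,0],"dr":[0,0,0]},{"delta_pos":[0,0,0],"dr":[0,0,0]},{"delta_pos":[0,0,0],"dr":[0,0,0]},{"delta_pos":[0,0,0],"dr":[0,0,0]},{"delta_pos":[0,0,0],"dr":[0,0,0]},{"delta_pos":[0,0,0],"dr":[0,0,0]}]' 1 20 >/dev/null
python3 -m handwheel '[{"delta_pos":[0,0,0],"dr":[0,0,0]},{"delta_pos":[0,0,0],"dr":[0,0,0]},{"delta_pos":[0,0,0],"dr":[0,0,0]},{"delta_pos":[0,0,0],"dr":[0,0,0]},{"delta_pos":[0,0,0],"dr":[0,0,1]},{"delta_pos":[0,0,0],"dr":[0,0,2]},{"delta_pos":[0,0,0],"dr":[0,0,3]},{"delta_pos":[0,0,0],"dr":[0,0,4]},{"delta_pos":[0,0,0],"dr":[0,0,5]},{"delta_pos":[0,0,0],"dr":[0,0,5]}]'
python3 -m handwheel '[{"delta_pos":[0,0,0],"dr":[0,0,5]},{"delta_pos":[0,0,0],"dr":[0,0,5]},{"delta_pos":[0,0,0],"dr":[0,0,5]},{"delta_pos":[0,0,0],"dr":[0,0,5]},{"delta_pos":[0,0,0],"dr":[0,0,5]},{"delta_pos":[0,0,0],"dr":[0,0,5]},{"delta_pos":[0,0,0],"dr":[0,0,5]},{"delta_pos":[0,0,0],"dr":[0,0,5]},{"delta_pos":[0,0,0],"dr":[0,0,5]},{"delta_pos":[0,0,0],"dr":[0,0,5]}]'
python3 -m handwheel '[{"delta_pos":[0,0,0],"dr":[0,0,5]},{"delta_pos":[0,0,0],"dr":[0,0,5]},{"delta_pos":[0,0,0],"dr":[0,0,5]},{"delta_pos":[0,0,0],"dr":[0,0,5]},{"delta_pos":[0,0,0],"dr":[0,0,5]},{"delta_pos":[0,0,0],"dr":[0,0,5]},{"delta_pos":[0,0,0],"dr":[0,0,5]},{"delta_pos":[0,0,0],"dr":[0,0,5]},{"delta_pos":[0,0,0],"dr":[0,0,5]},{"delta_pos":[0,0,0],"dr":[0,0,5]}]'
python3 -m handwheel '[{"delta_pos":[0,0,0],"dr":[0,0,5]},{"delta_pos":[0,0,0],"dr":[0,0,5]},{"delta_pos":[0,0,0],"dr":[0,0,4]},{"delta_pos":[0,0,0],"dr":[0,0,3]},{"delta_pos":[0,0,0],"dr":[0,0,2]},{"delta_pos":[0,0,0],"dr":[0,0,1]},{"delta_pos":[0,0,0],"dr":[0,0,0]},{"delta_pos":[0,0,0],"dr":[0,0,0]},{"delta_pos":[0,0,0],"dr":[0,0,0]}]'
```

```text
t: 23.85
eef_pos: [0.596, 0.1897, 0.1574]
ee_rot: [-3.139, -0.001, -0.955]
force: [10.3, 1.7, -1.5]
width: 0.0141
gripper_force: 20.7
t: 24.85
eef_pos: [0.5972, 0.1917, 0.1574]
ee_rot: [-3.137, -0.005, -0.082]
force: [11.2, 9.1, -4.5]
width: 0.0139
gripper_force: 20.6
t: 25.85
eef_pos: [0.5963, 0.1939, 0.1574]
ee_rot: [-3.14, -0.008, 0.791]
force: [4.1, 18.0, -2.5]
width: 0.0141
gripper_force: 21.3
t: 26.75
eef_pos: [0.5956, 0.1945, 0.1574]
ee_rot: [3.141, -0.009, 1.137]
force: [0.8, 19.4, -0.5]
width: 0.0143
gripper_force: 21.3
```

```bash
python3 -m handwheel '[{"delta_pos":[0.02,0.08,0],"dr":[0,0,2.2]},{"delta_pos":[0,0.06,0],"dr":[0,0,2]},{"delta_pos":[0,0,0],"dr":[0,0,0]},{"delta_pos":[0,0,0],"dr":[0,0,0]},{"delta_pos":[0,0,0],"dr":[0,0,0]}]'
```

```text
t: 27.25
eef_pos: [0.5954, 0.1946, 0.1574]
ee_rot: [3.141, -0.002, 1.207]
force: [0.6, 6.3, 3.1]
width: 0.0142
gripper_force: 20.3
```

```bash
python3 -m handwheel '[{"delta_pos":[0,0,0],"dr":[0,0,0]},{"delta_pos":[0,0,0],"dr":[0,0,0]},{"delta_pos":[0,0,0],"dr":[0,0,0]},{"delta_pos":[0,0,0.3],"dr":[0,0,0]},{"delta_pos":[0,0,0.9],"dr":[0,0,0]},{"delta_pos":[0,0,0.9],"dr":[0,0,0]},{"delta_pos":[0,-0.5,0.9],"dr":[0,0,-4]},{"delta_pos":[0,-0.9,0.7],"dr":[0,0,-8]},{"delta_pos":[-0.1,-0.9,0],"dr":[0,0,-8]},{"delta_pos":[-0.1,-0.9,0],"dr":[0,0,-8]}]' -1 >/dev/null
python3 -m handwheel '[{"delta_pos":[-0.1,-0.95,0],"dr":[0,0,-8]},{"delta_pos":[-0.1,-0.95,0],"dr":[0,0,-8]},{"delta_pos":[-0.1,-0.95,0],"dr":[0,0,-8]},{"delta_pos":[-0.1,-0.95,0],"dr":[0,0,-8]},{"delta_pos":[-0.1,-0.95,0],"dr":[0,0,-8]},{"delta_pos":[-0.1,-0.95,0],"dr":[0,0,-5]},{"delta_pos":[-0.1,-0.95,0],"dr":[0,0,0]},{"delta_pos":[-0.1,-0.95,0],"dr":[0,0,0]},{"delta_pos":[0,-0.95,0],"dr":[0,0,0]},{"delta_pos":[0,-0.85,0],"dr":[0,0,0]}]' >/dev/null
python3 -m handwheel '[{"delta_pos":[0,0,0],"dr":[0,0,0]},{"delta_pos":[0,0,0],"dr":[0,0,0]},{"delta_pos":[0,0,0],"dr":[0,0,0]}]'
python3 - <<'E'
from h import *
a=save("wrist","w6");c=calibration("wrist");b=save("side","d6")
print(mark_of("wrist","loose_yellow")[:2]);print(mark_of("side","loose_yellow")[:2])
print(fit(a,c,"yellow",.003,(.591,-.184,-.05)))
print(fit(b,calibration("side"),"yellow",.003,(.591,-.184,-.05),cam="side"))
for r in mark_of("wrist","loose_yellow")[:2]: print(at("wrist",r["location"],.003,c))
E
```

```text
t: 29.55
eef_pos: [0.5649, -0.1844, 0.268]
ee_rot: [-3.141, 0.001, -0.066]
force: [-0.5, 0.8, 0.7]
width: 0.0873
gripper_force: 0.0
[{'location': [274.8, 157.3], 'conf': 0.73}, {'location': [410.2, 9.4], 'conf': 0.26}]
[{'location': [400.6, 227.3], 'conf': 0.89}, {'location': [325.0, 250.7], 'conf': 0.85}]
(array([ 0.59164264, -0.18491027,  0.08223934]), np.float64(190.69019607843137), np.int64(406))
(array([ 0.58904508, -0.18012088,  0.65584274]), np.float64(78.26666666666667), np.int64(56))
[ 0.59038802 -0.18143758  0.003     ]
[ 0.73024552 -0.32876086  0.003     ]
```

View pics/w6.png

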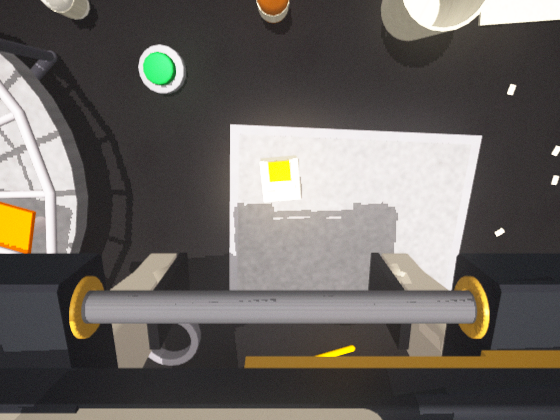

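Yellow half at (280,180), nearly aligned (about 4° off), with the green button at (160,68). I go down and grip.

```bash
python3 - <<'E'
from h import *
c=calibration("wrist")
for q in ("start_top",):
  for r in mark_of("wrist",q)[:2]: print(q,r["conf"],r["location"],[at("wrist",r["location"],z,c) for z in (.02,.03,.04)])
  for r in mark_of("side",q)[:2]: print(q,r["conf"],r["location"],[at("side",r["location"],z) for z in (.02,.03,.04)])
E
python3 -m handwheel '[{"delta_pos":[0.12,0.04,-0.9],"dr":[0,0,4]},{"delta_pos":[0,0,-0.9],"dr":[0,0,0]},{"delta_pos":[0,0,-0.9],"dr":[0,0,0]},{"delta_pos":[0,0,-0.9],"dr":[0,0,0]},{"delta_pos":[0,0,-0.9],"dr":[0,0,0]},{"delta_pos":[0,0,-0.9],"dr":[0,0,0]},{"delta_pos":[0,0,-0.9],"dr":[0,0,0]},{"delta_pos":[0,0,-0.9],"dr":[0,0,0]},{"delta_pos":[0,0,-0.83],"dr":[0,0,0]},{"delta_pos":[0,0,0],"dr":[0,0,0]}]'
python3 -m handwheel '[{"delta_pos":[0,0,0],"dr":[0,0,0]},{"delta_pos":[0,0,0],"dr":[0,0,0]},{"delta_pos":[0,0,0],"dr":[0,0,0]},{"delta_pos":[0,0,0],"dr":[0,0,0]},{"delta_pos":[0,0,0],"dr":[0,0,0]},{"delta_pos":[0,0,0],"dr":[0,0,0]},{"delta_pos":[0,0,0],"dr":[0,0,0]},{"delta_pos":[0,0,0],"dr":[0,0,0]},{"delta_pos":[0,0,0],"dr":[0,0,0]}]' 1 15
```

```text
start_top 0.65 [156.9, 67.0] [array([ 0.69144077, -0.06890498,  0.02      ]), array([ 0.69012929, -0.07201323,  0.03      ]), array([ 0.68881781, -0.07512149,  0.04      ])]
start_top 0.65 [324.1, 207.8] [array([ 0.68260457, -0.07425752,  0.02      ]), array([ 0.6758653 , -0.08019705,  0.03      ]), array([ 0.66912603, -0.08613659,  0.04      ])]
t: 30.9
eef_pos: [0.5675, -0.1833, 0.0245]
ee_rot: [-3.141, 0.004, 0.004]
force: [-0.3, 0.9, 0.5]
width: 0.088
gripper_force: 0.0
t: 31.8
eef_pos: [0.5688, -0.1836, 0.0274]
ee_rot: [3.141, -0.0, 0.004]
force: [-1.2, -0.0, 2.7]
width: 0.0397
gripper_force: 15.0
```

```bash
python3 -m handwheel '[{"delta_pos":[0,0,0.5],"dr":[0,0,0]},{"delta_pos":[0,0,0.9],"dr":[0,0,0]},{"delta_pos":[0,0,0.9],"dr":[0,0,0]},{"delta_pos":[0,0.2,0.9],"dr":[0,0,0]},{"delta_pos":[-0.2,0.8,0.9],"dr":[0,0,-1]},{"delta_pos":[-0.2,0.8,0.9],"dr":[0,0,-1]},{"delta_pos":[-0.2,0.8,0.5],"dr":[0,0,-1]},{"delta_pos":[-0.2,0.8,0.5],"dr":[0,0,0]},{"delta_pos":[-0.2,0.8,0],"dr":[0,0,0]},{"delta_pos":[-0.2,0.8,0],"dr":[0,0,0]}]' >/dev/null
python3 -m handwheel '[{"delta_pos":[-0.2,0.8,0],"dr":[0,0,0]},{"delta_pos":[-0.2,0.8,0],"dr":[0,0,0]},{"delta_pos":[-0.2,0.8,0],"dr":[0,0,0]},{"delta_pos":[-0.2,0.8,0],"dr":[0,0,0]},{"delta_pos":[-0.2,0.9,0],"dr":[0,0,0]},{"delta_pos":[-0.2,0.9,0],"dr":[0,0,0]},{"delta_pos":[-0.2,0.9,0],"dr":[0,0,0]},{"delta_pos":[-0.2,0.9,0],"dr":[0,0,0]},{"delta_pos":[-0.2,0.9,0],"dr":[0,0,0]},{"delta_pos":[-0.24,0.6,0],"dr":[0,0,0]}]' >/dev/null
python3 -m handwheel '[{"delta_pos":[0,0,0],"dr":[0,0,0]},{"delta_pos":[0,0,0],"dr":[0,0,0]},{"delta_pos":[0,0,0],"dr":[0,0,0]}]'
python3 - <<'E'
from h import *
a=save("wrist","w7");c=calibration("wrist")
for r in mark_of("wrist","fixed_yellow")[:2]: print(r["conf"],r["location"],at("wrist",r["location"],.06,c))
print(fit(a,c,"yellow",.06,(.511,.197,3.09)))
for r in mark_of("wrist","loose_yellow")[:2]: print(r)
E
```

```text
t: 34.1
eef_pos: [0.4716, 0.2149, 0.207]
ee_rot: [3.141, 0.0, -0.049]
force: [0.9, -0.3, -0.2]
width: 0.0397
gripper_force: 15.0
0.67 [299.5, 157.4] [0.51062646 0.19608348 0.06      ]
0.56 [308.8, 2.1] [0.62065884 0.18571041 0.06      ]
(array([0.51001358, 0.19577204, 3.10713145]), np.float64(189.09019607843138), np.int64(1009))
{'location': [277.1, 226.8], 'conf': 0.67}
```

View pics/w7.png

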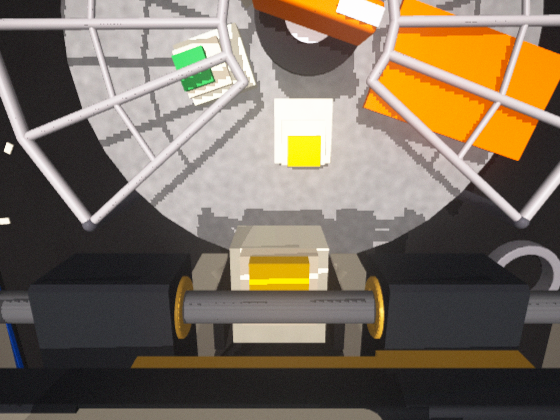

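The fixed yellow half at (303,132) is centred in the window and square to the jaws. The held half needs to go 17 mm to the right before going down.

```bash
python3 -m handwheel '[{"delta_pos":[0.2,-0.58,0],"dr":[0,0,0]},{"delta_pos":[0,0,-0.8],"dr":[0,0,0]},{"delta_pos":[0,0,-0.9],"dr":[0,0,0]},{"delta_pos":[0,0,-0.9],"dr":[0,0,0]},{"delta_pos":[0,0,-0.9],"dr":[0,0,0]},{"delta_pos":[0,0,-0.45],"dr":[0,0,0]},{"delta_pos":[0,0,0],"dr":[0,0,0]},{"delta_pos":[0,0,0],"dr":[0,0,0]},{"delta_pos":[0,0,-0.1],"dr":[0,0,0]},{"delta_pos":[0,0,0],"dr":[0,0,0]}]'
python3 -m handwheel '[{"delta_pos":[0.1,-0.005,0],"dr":[0,0,0]},{"delta_pos":[0.1,-0.005,0],"dr":[0,0,0]},{"delta_pos":[0.1,-0.005,0],"dr":[0,0,0]},{"delta_pos":[0,0,-0.02],"dr":[0,0,0]},{"delta_pos":[0,0,0],"dr":[0,0,0]},{"delta_pos":[0,0,0],"dr":[0,0,0]}]'
python3 -m handwheel '[{"delta_pos":[0.04,0,0],"dr":[0,0,0]},{"delta_pos":[0,0,0],"dr":[0,0,0]},{"delta_pos":[0,0,0],"dr":[0,0,0]}]'
python3 -m handwheel '[{"delta_pos":[0.04,0,0],"dr":[0,0,0]},{"delta_pos":[0,0,0],"dr":[0,0,0]},{"delta_pos":[0,0,0],"dr":[0,0,0]}]'
```

```text
t: 35.25
eef_pos: [0.4779, 0.1983, 0.0863]
ee_rot: [-3.141, -0.001, -0.049]
force: [-0.8, -0.3, -0.8]
width: 0.04
gripper_force: 15.0
t: 35.85
eef_pos: [0.4865, 0.1975, 0.085]
ee_rot: [3.141, 0.0, -0.049]
force: [0.2, -0.6, -0.6]
width: 0.0397
gripper_force: 15.0
t: 36.15
eef_pos: [0.4878, 0.1976, 0.0851]
ee_rot: [-3.142, -0.0, -0.049]
force: [-0.3, 0.1, -0.9]
width: 0.0398
gripper_force: 15.0
t: 36.45
eef_pos: [0.4879, 0.1973, 0.0848]
ee_rot: [3.141, 0.002, -0.049]
force: [-5.4, 2.2, 2.3]
width: 0.0402
gripper_force: 15.0
```

```bash
python3 -m handwheel '[{"delta_pos":[0.03,0,-0.02],"dr":[0,0,0]},{"delta_pos":[0,0,0],"dr":[0,0,0]},{"delta_pos":[-0.04,0,0],"dr":[0,0,0]},{"delta_pos":[0,0,0],"dr":[0,0,0]},{"delta_pos":[0,0,0],"dr":[0,0,0]}]'
python3 -m handwheel '[{"delta_pos":[0,0,0],"dr":[0,0,0]},{"delta_pos":[0,0,0],"dr":[0,0,0]},{"delta_pos":[0,0,0],"dr":[0,0,0]},{"delta_pos":[0,0,0],"dr":[0,0,0]},{"delta_pos":[0,0,0],"dr":[0,0,0]},{"delta_pos":[0,0,0.5],"dr":[0,0,0]},{"delta_pos":[0,0,0.9],"dr":[0,0,0]},{"delta_pos":[-0.7,0,0.9],"dr":[0,0,0]},{"delta_pos":[-0.7,0,0.9],"dr":[0,0,0]},{"delta_pos":[-0.7,0,0.9],"dr":[0,0,0]}]' -1
python3 -m handwheel '[{"delta_pos":[0,0,0],"dr":[0,0,0]},{"delta_pos":[0,0,0],"dr":[0,0,0]}]'
python3 - <<'E'
from h import *
a=save("wrist","w8");c=calibration("wrist")
b=cv2.resize(a[0:250,150:420],None,fx=2,fy=2)
e=cv2.resize(save("scene","s8")[200:325,290:480],None,fx=2,fy=2,interpolation=2)
o=np.zeros((500,540+380-120,3),np.uint8);o[:,:540]=b;o[:250,540:]=e[:,:260];o[250:500,540:]=e[:,120:]
cv2.imwrite("pics/w8z.png",o[:,:,::-1])
E
```

```text
t: 36.95
eef_pos: [0.4879, 0.1974, 0.0843]
ee_rot: [3.141, 0.001, -0.049]
force: [-6.6, 1.2, 3.3]
width: 0.0397
gripper_force: 15.0
t: 37.95
eef_pos: [0.425, 0.1973, 0.2083]
ee_rot: [3.141, 0.0, -0.049]
force: [0.1, 1.2, 0.9]
width: 0.0878
gripper_force: 0.0
t: 38.15
eef_pos: [0.4256, 0.198, 0.2083]
ee_rot: [-3.14, -0.002, -0.048]
force: [0.0, 0.0, -0.5]
width: 0.0874
gripper_force: 0.0
```

View pics/w8z.png

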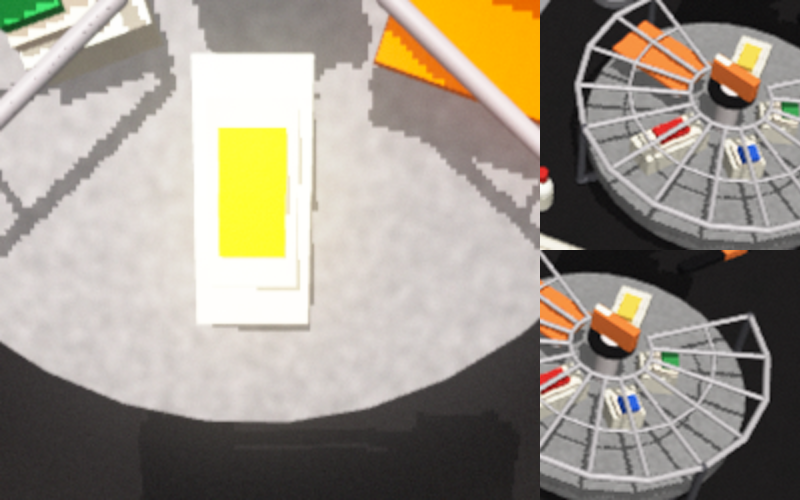

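Yellow is flush and lined up, and red still is. Next I grip the bar and park the shutter in the window.

```bash
python3 -m handwheel '[{"delta_pos":[0.6,-0.02,0.3],"dr":[0,0,8]},{"delta_pos":[0.6,-0.02,0],"dr":[0,0,8]},{"delta_pos":[0.6,-0.02,0],"dr":[0,0,8]},{"delta_pos":[0.6,-0.02,0],"dr":[0,0,8]},{"delta_pos":[0.6,-0.02,0],"dr":[0,0,8]},{"delta_pos":[0.6,-0.02,0],"dr":[0,0,8]},{"delta_pos":[0.6,-0.02,0],"dr":[0,0,8]},{"delta_pos":[0.6,-0.02,0],"dr":[0,0,8]},{"delta_pos":[0.6,0,0],"dr":[0,0,8]},{"delta_pos":[0.27,0,0],"dr":[0,0,0]}]' >/dev/null
python3 -m handwheel '[{"delta_pos":[0,0,0],"dr":[0,0,0]},{"delta_pos":[0,0,-0.7],"dr":[0,0,0]},{"delta_pos":[0,0,-0.7],"dr":[0,0,0]},{"delta_pos":[0,0,-0.58],"dr":[0,0,0]},{"delta_pos":[0,0,0],"dr":[0,0,0]},{"delta_pos":[0,0,0],"dr":[0,0,0]}]'
python3 -m handwheel '[{"delta_pos":[0,0,0],"dr":[0,0,0]},{"delta_pos":[0,0,0],"dr":[0,0,0]},{"delta_pos":[0,0,0],"dr":[0,0,0]},{"delta_pos":[0,0,0],"dr":[0,0,0]},{"delta_pos":[0,0,0],"dr":[0,0,0]},{"delta_pos":[0,0,0],"dr":[0,0,0]},{"delta_pos":[0,0,0],"dr":[0,0,0]},{"delta_pos":[0,0,0],"dr":[0,0,0]},{"delta_pos":[0,0,0],"dr":[0,0,0]},{"delta_pos":[0,0,0],"dr":[0,0,0]}]' 1 20 >/dev/null
python3 -m handwheel '[{"delta_pos":[0,0,0],"dr":[0,0,0]},{"delta_pos":[0,0,0],"dr":[0,0,0]},{"delta_pos":[0,0,0],"dr":[0,0,0]},{"delta_pos":[0,0,0],"dr":[0,0,0]}]'
```

```text
t: 39.85
eef_pos: [0.5954, 0.1928, 0.1572]
ee_rot: [-3.141, 0.001, 1.206]
force: [0.2, 0.2, 1.1]
width: 0.0877
gripper_force: 0.0
t: 41.25
eef_pos: [0.5949, 0.1933, 0.1574]
ee_rot: [-3.14, -0.0, 1.208]
force: [-6.4, 3.4, 5.8]
width: 0.0142
gripper_force: 23.3
```

```bash
python3 -m handwheel '[{"delta_pos":[0,0,0],"dr":[0,0,-1]},{"delta_pos":[0,0,0],"dr":[0,0,-2]},{"delta_pos":[0,0,0],"dr":[0,0,-3]},{"delta_pos":[0,0,0],"dr":[0,0,-4]},{"delta_pos":[0,0,0],"dr":[0,0,-4]},{"delta_pos":[0,0,0],"dr":[0,0,-4]},{"delta_pos":[0,0,0],"dr":[0,0,-4]},{"delta_pos":[0,0,0],"dr":[0,0,-4]},{"delta_pos":[0,0,0],"dr":[0,0,-4]},{"delta_pos":[0,0,0],"dr":[0,0,-4]}]' >/dev/null
python3 -m handwheel '[{"delta_pos":[0,0,0],"dr":[0,0,-4]},{"delta_pos":[0,0,0],"dr":[0,0,-4]},{"delta_pos":[0,0,0],"dr":[0,0,-4]},{"delta_pos":[0,0,0],"dr":[0,0,-4]},{"delta_pos":[0,0,0],"dr":[0,0,-4]},{"delta_pos":[0,0,0],"dr":[0,0,-4]},{"delta_pos":[0,0,0],"dr":[0,0,-4]},{"delta_pos":[0,0,0],"dr":[0,0,-4]},{"delta_pos":[0,0,0],"dr":[0,0,-3]},{"delta_pos":[0,0,0],"dr":[0,0,-2]}]' >/dev/null
python3 -m handwheel '[{"delta_pos":[0,0,0],"dr":[0,0,-1]},{"delta_pos":[0,0,0],"dr":[0,0,0]},{"delta_pos":[0,0,0],"dr":[0,0,0]},{"delta_pos":[0,0,0],"dr":[0,0,0]}]'
python3 -m handwheel '[{"delta_pos":[0,0,0],"dr":[0,0,0]},{"delta_pos":[0,0,0],"dr":[0,0,0]},{"delta_pos":[0,0,0],"dr":[0,0,0]},{"delta_pos":[0,0,0.3],"dr":[0,0,0]},{"delta_pos":[0,0,0.9],"dr":[0,0,0]},{"delta_pos":[-0.9,0,0.9],"dr":[0,0,0]},{"delta_pos":[-0.9,0,0.9],"dr":[0,0,0]},{"delta_pos":[-0.9,0,0.9],"dr":[0,0,0]},{"delta_pos":[-0.9,0,0.9],"dr":[0,0,0]},{"delta_pos":[0,0,0],"dr":[0,0,0]}]' -1
python3 -m handwheel '[{"delta_pos":[0,0,0],"dr":[0,0,0]},{"delta_pos":[0,0,0],"dr":[0,0,0]}]'
python3 - <<'E'
from h import *
a=save("wrist","w9");c=calibration("wrist")
for q,z in (("shutter_mid",.1095),("load",.06),("grip",.155)):
  for r in mark_of("wrist",q)[:1]: print(q,r["conf"],r["location"],at("wrist",r["location"],z,c))
E
```

```text
t: 43.65
eef_pos: [0.5957, 0.192, 0.1573]
ee_rot: [3.141, 0.0, -0.048]
force: [-1.8, -5.9, 5.3]
width: 0.0138
gripper_force: 23.0
t: 44.65
eef_pos: [0.4869, 0.1932, 0.3062]
ee_rot: [-3.137, -0.006, -0.047]
force: [-1.1, -0.4, 0.7]
width: 0.0857
gripper_force: 0.0
t: 44.85
eef_pos: [0.4877, 0.1927, 0.3006]
ee_rot: [3.141, 0.001, -0.049]
force: [-0.6, 0.4, 0.2]
width: 0.0875
gripper_force: 0.0
shutter_mid 0.82 [273.4, 192.3] [0.48922293 0.19730729 0.1095    ]
grip 0.69 [271.1, 65.9] [0.59536813 0.19270528 0.155     ]
```

View pics/w9.png

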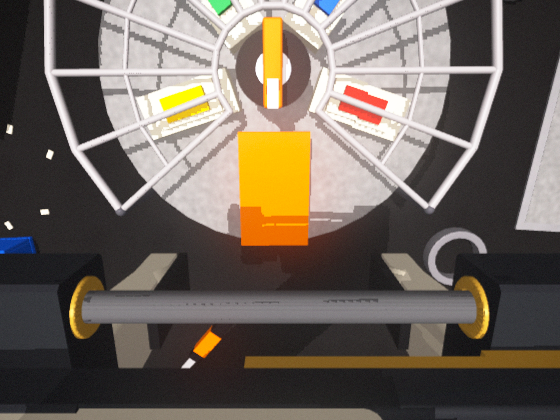

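The shutter at (274,190) is centred between the posts at (120,210) and (430,208). The yellow pair at (185,103) and the red pair at (363,104) are intact. Now to the button.

```bash
python3 -m handwheel '[{"delta_pos":[0.7,-0.9,0],"dr":[0,0,0]},{"delta_pos":[0.7,-0.9,0],"dr":[0,0,0]},{"delta_pos":[0.7,-0.9,0],"dr":[0,0,0]},{"delta_pos":[0.7,-0.9,0],"dr":[0,0,0]},{"delta_pos":[0.7,-0.9,0],"dr":[0,0,0]},{"delta_pos":[0.7,-0.9,0],"dr":[0,0,0]},{"delta_pos":[0.7,-0.9,0],"dr":[0,0,0]},{"delta_pos":[0.6,-0.9,0],"dr":[0,0,0]},{"delta_pos":[0.6,-0.9,0],"dr":[0,0,0]},{"delta_pos":[0.5,-0.8,0],"dr":[0,0,0]}]' 1 20 >/dev/null
python3 -m handwheel '[{"delta_pos":[0,0,-0.8],"dr":[0,0,0]},{"delta_pos":[0,0,-0.8],"dr":[0,0,0]},{"delta_pos":[0,0,-0.8],"dr":[0,0,0]},{"delta_pos":[0,0,0],"dr":[0,0,0]},{"delta_pos":[0,0,0],"dr":[0,0,0]},{"delta_pos":[0,0,0],"dr":[0,0,0]}]'
python3 - <<'E'
from h import *
obs=[]
for cam in ("wrist","side","scene"):
  im=save(cam,"b_"+cam);c=calibration(cam)
  h=cv2.cvtColor(im,cv2.COLOR_RGB2HSV);m=(cv2.inRange(h,(45,120,50),(85,255,255)))
  n,l,st,ce=cv2.connectedComponentsWithStats(m)
  e=proj(cam,(.686,-.072,.03),c)
  for i in range(1,n):
    if st[i,4]>15 and np.hypot(*(ce[i]-e))<40: print(cam,ce[i],st[i]);p=ce[i];obs.append(ray(cam,p,c))
  print(mark_of(cam,"start_top")[:1])
A=np.zeros((3,3));b=np.zeros(3)
for o,d in obs:
  d=d/np.linalg.norm(d);P=np.eye(3)-np.outer(d,d);A+=P;b+=P@o
print(np.linalg.solve(A,b)); print([o+d*(.03-o[2])/d[2] for o,d in obs])
E
```

```text
t: 46.65
eef_pos: [0.6867, -0.0743, 0.2305]
ee_rot: [3.141, -0.002, -0.049]
force: [-0.3, -0.1, -0.3]
width: 0.0002
gripper_force: 0.0
wrist [274.27962716 185.99467377] [259 171  31  31 751]
[{'location': [275.5, 188.3], 'conf': 0.69}]
side [324.87671233 205.94520548] [320 202  10   9  73]
[{'location': [322.1, 206.4], 'conf': 0.64}]
scene [272.1827957  267.25806452] [267 262  11  11  93]
[{'location': [276.0, 264.5], 'conf': 0.61}]
[ 0.69025037 -0.06981951  0.0185891 ]
[array([ 0.69280673, -0.07024325,  0.03      ]), array([ 0.68233072, -0.07649169,  0.03      ]), array([ 0.69763734, -0.06636186,  0.03      ])]
```

View pics/b_wrist.png

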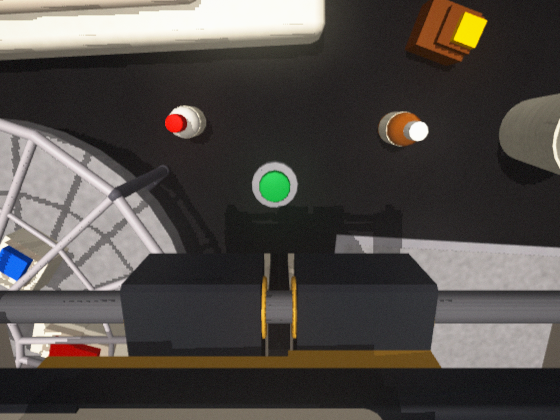

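The button shows at (274,186), about 4 mm off. I turn the hand 90° so its body clears the guard, then go down.

```bash
python3 -m handwheel '[{"delta_pos":[0.12,0.15,0],"dr":[0,0,-8.5]},{"delta_pos":[0,0,0],"dr":[0,0,-8.5]},{"delta_pos":[0,0,0],"dr":[0,0,-8.5]},{"delta_pos":[0,0,0],"dr":[0,0,-8.5]},{"delta_pos":[0,0,0],"dr":[0,0,-8.5]},{"delta_pos":[0,0,0],"dr":[0,0,-8.5]},{"delta_pos":[0,0,0],"dr":[0,0,-8.5]},{"delta_pos":[0,0,0],"dr":[0,0,-8.5]},{"delta_pos":[0,0,0],"dr":[0,0,-8.5]},{"delta_pos":[0,0,0],"dr":[0,0,-8.5]}]' >/dev/null
python3 -m handwheel '[{"delta_pos":[0,0,0],"dr":[0,0,0]},{"delta_pos":[0,0,-0.9],"dr":[0,0,0]},{"delta_pos":[0,0,-0.9],"dr":[0,0,0]},{"delta_pos":[0,0,-0.9],"dr":[0,0,0]},{"delta_pos":[0,0,-0.9],"dr":[0,0,0]},{"delta_pos":[0,0,-0.9],"dr":[0,0,0]},{"delta_pos":[0,0,-0.9],"dr":[0,0,0]},{"delta_pos":[0,0,-0.4],"dr":[0,0,0]},{"delta_pos":[0,0,0],"dr":[0,0,0]},{"delta_pos":[0,0,0],"dr":[0,0,0]}]'
for i in 1; do python3 -m handwheel '[{"delta_pos":[0,0,-0.1],"dr":[0,0,0]},{"delta_pos":[0,0,-0.1],"dr":[0,0,0]},{"delta_pos":[0,0,0],"dr":[0,0,0]},{"delta_pos":[0,0,0],"dr":[0,0,0]}]'; done
```

```text
t: 48.95
eef_pos: [0.6902, -0.0697, 0.0561]
ee_rot: [-3.14, -0.0, -1.531]
force: [0.8, 0.9, -0.2]
width: 0.0003
gripper_force: 0.0
t: 49.35
eef_pos: [0.6895, -0.0697, 0.0495]
ee_rot: [-3.141, 0.0, -1.532]
force: [-0.5, 0.3, 0.0]
width: 0.0004
gripper_force: 0.0
```

```bash
python3 -m handwheel '[{"delta_pos":[0,0,-0.1],"dr":[0,0,0]},{"delta_pos":[0,0,-0.1],"dr":[0,0,0]},{"delta_pos":[0,0,0],"dr":[0,0,0]},{"delta_pos":[0,0,0],"dr":[0,0,0]}]'|grep -E "eef|force"
python3 -m handwheel '[{"delta_pos":[0,0,-0.1],"dr":[0,0,0]},{"delta_pos":[0,0,0],"dr":[0,0,0]},{"delta_pos":[0,0,0],"dr":[0,0,0]}]'|grep -E "eef|force"
python3 -m handwheel '[{"delta_pos":[0,0,-0.1],"dr":[0,0,0]},{"delta_pos":[0,0,0],"dr":[0,0,0]},{"delta_pos":[0,0,0],"dr":[0,0,0]}]'|grep -E "eef|force"
```

```text
eef_pos: [0.6893, -0.0697, 0.0428]
force: [-0.1, 0.6, -0.8]
gripper_force: 0.0
eef_pos: [0.6897, -0.0697, 0.0403]
force: [-0.8, 0.1, 1.4]
gripper_force: 1.0
eef_pos: [0.6897, -0.0697, 0.0373]
force: [1.6, 0.1, 3.7]
gripper_force: 1.8
```

```bash
python3 -m handwheel '[{"delta_pos":[0,0,-0.08],"dr":[0,0,0]},{"delta_pos":[0,0,0],"dr":[0,0,0]},{"delta_pos":[0,0,0],"dr":[0,0,0]}]'|grep -E "eef|force"
python3 -m handwheel '[{"delta_pos":[0,0,-0.08],"dr":[0,0,0]},{"delta_pos":[0,0,0],"dr":[0,0,0]},{"delta_pos":[0,0,0],"dr":[0,0,0]}]'|grep -E "eef|force"
```

```text
eef_pos: [0.6898, -0.0697, 0.0353]
force: [-0.7, 1.2, 7.0]
gripper_force: 3.7
eef_pos: [0.6898, -0.0697, 0.035]
force: [-6.2, 1.9, 20.8]
gripper_force: 10.6
```

Bottomed out at 20.8 N. I retract and check once more before handing in.

```bash
python3 -m handwheel '[{"delta_pos":[0,0,0.5],"dr":[0,0,0]},{"delta_pos":[0,0,0.9],"dr":[0,0,0]},{"delta_pos":[0,0,0.9],"dr":[0,0,0]},{"delta_pos":[0,0,0.9],"dr":[0,0,0]},{"delta_pos":[0,0,0.9],"dr":[0,0,0]},{"delta_pos":[0,0,0.9],"dr":[0,0,0]},{"delta_pos":[0,0,0.9],"dr":[0,0,0]},{"delta_pos":[0,0,0.9],"dr":[0,0,0]},{"delta_pos":[0,0,0],"dr":[0,0,0]},{"delta_pos":[0,0,0],"dr":[0,0,0]}]'
python3 - <<'E'
from h import *
e=cv2.resize(save("scene","s10")[180:340,280:480],None,fx=2,fy=2,interpolation=2);d=cv2.resize(save("side","d10")[90:250,170:370],None,fx=2,fy=2,interpolation=2)
cv2.imwrite("pics/end.png",np.hstack([e,d])[:,:,::-1])
E
```

```text
t: 51.95
eef_pos: [0.6891, -0.0695, 0.2364]
ee_rot: [-3.141, 0.001, -1.533]
force: [-0.2, 0.1, -1.1]
width: 0.0004
gripper_force: 0.0
```

View pics/end.png

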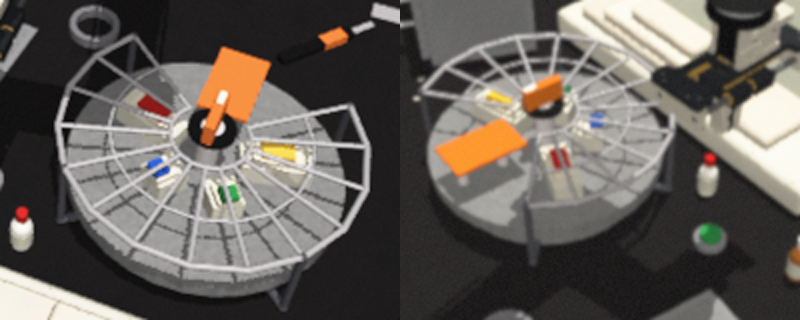

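Both pairs are together, the shutter is in the window and the button is released.

```bash
python3 -c "from station import *;print(job_done())"
```

```text
the job is handed in; nothing more can be done
None
```

I loaded the red and yellow halves (the only two on the mat) flush through the window, parked the shutter in its middle, then pressed and released the start button; the job is handed in, with no verdict shown.

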